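# Screw down a clamp beam and wedge it tight

### The job

Use the loose bar in the holes of the steel collar to turn the collar clockwise (seen from above), shifting the bar from hole to hole, until the wooden beam has come down to a gap of about 13 mm over the board below it. Then push the wooden wedge in under the beam until it is jammed tight. Leave the bar lying on the bench top, and do not disturb the glue bottle, the jar or the offcut.

Things in the scene. Friction and masses are not known exactly. Their poses are not given: they have to be found in the camera images.
- press: Bench clamp fixed to the bench, 330 mm wide (its y), 220 mm deep (its x). Origin at bench height on the axis of its threaded stud (26 mm thick, top at z 180). x points away from the robot (turned by -0.30 to 0.12 rad), y left, z up. Two guide pillars, 20 mm thick and 154 mm high, stand at y = 98 and y = -158 mm, x = 0.
- board_top (a point): Point on the flat top of the glued boards in the clamp, z = 70 mm, midway between two wooden guide strips and straight below the beam's near edge (press x -25, y -82 mm). Axes as the press. Boards reach press x -150 to 75, y -134 to -30. The strips run along x, 7 mm high, 50 mm apart; the wedge slides between them.
- beam: Dark wooden beam across the clamp (along press y from -180 to 120 mm), 50 mm wide in x (-25 to 25), 26 mm thick. It slides down only, driven by the collar. Origin on the stud axis, at its underside; the gap to the boards is this origin's z minus 70 mm.
- collar (a joint): Angle of the threaded collar, rad; it grows as the collar turns clockwise seen from above, and stays where left. Beam and collar come down 16 mm per turn: gap = 21 mm - 2.546 mm x angle, so 13 mm is at 3.14 rad. It starts between 0 and 0.5. Turning takes about 0.4 N m.
- collar_mid (a point): Centre of the steel collar, on its axis, at the height of its four holes. The collar is 72 mm in diameter and 40 mm high. It rests on the beam round the stud. Four level radial holes 18 mm wide and high, 22 mm deep (bottom 14 mm from the axis), open in its side every 90 degrees, along +x, +y, -x and -y of this point. The bar has about 0.09 rad of play in a hole.
- ring: The body of the same collar (origin at its underside, same axes as collar_mid); only for the rules on touching it.
- bar_grip (a point): Centre of the wooden grip of the loose bar: grip 90 mm long, square 22 x 22 mm, lying flat on the bench at the start (centre 11 mm up). Its x axis points along the bar towards the steel rod's end. The rod, 14 mm thick, tapered over its last 8 mm to 7 mm, comes out of the grip at +45 mm and ends at +95 mm. Mass 0.19 kg; the centre of mass is near the front half of the grip.
- bar_end (a point): End point of the bar's steel rod, 95 mm from bar_grip.
- bar: The same bar; origin under the middle of the grip.
- wedge_tip (a point): Middle of the thin edge of the wooden wedge, on its underside. Wedge 120 mm long, 44 wide, 5 thick at the tip and 20 at the tail; its x axis points from tail to tip, along press x. It lies between the guide strips, its tip 5 to 20 mm short of the beam's near edge. With a 13 mm gap it jams with the tip about 64 mm past that edge and 56 mm of the tail sticking out.
- wedge_tail (a point): Middle of the thick end face of the wedge, 120 mm behind the tip, 10 mm above its underside: the face to push, towards press +x. It slides with under 1 N until it meets the beam; a push of 6 to 15 N jams it and it stays by itself.
- wedge: The same wedge, 0.07 kg; origin at the centre of its underside.
- glue: White glue bottle, 56 mm wide, 150 mm high, on the bench; leave it.
- screws: Glass jar with a lid, 64 mm wide, 75 mm high; leave it.
- offcut: Plain wooden block 85 x 60 x 38 mm on the bench; leave it.
Mind the look-alikes: they are no part of the job. What is shaped like the wedge but black is not meant. Of the things that look like the bar, the larger one is meant.

How it is judged (in metres and radians):
On the way, in this order (a step that is already met when the one before it is completed fails the run):
1. the bar works in a hole of the collar and turns it (contact force between bar and ring above 0.5 N and velocity of joint collar above 0.05 rad/s), for 0.1 s.
2. the beam is down to a gap of 11 to 15 mm (collar at 2.36 to 3.93 rad) before the wedge goes in (its tip not yet past the stud axis) (value of joint collar between 2.36 and 3.93 rad and x of wedge_tip in the frame of press below 0 m), for 0.2 s.
At the end, for the whole second after the job is handed in: Gap under the beam 11 to 15 mm (collar 2.36 to 3.93 rad); wedge jammed between the guide strips, tip 12 mm or more past the stud axis, pressing on the beam with over 1.5 N by itself; bar lying flat and still on the bench; bottle, jar and offcut not moved over 25 mm (value of joint collar between 2.36 and 3.93 rad and contact force between wedge and beam above 1.5 N and x of wedge_tip in the frame of press above 0.012 m and y of wedge_tip in the frame of press between -0.094 and -0.07 m and height (world z) of bar_grip below 0.02 m and height (world z) of bar_end below 0.03 m and linear speed of bar below 0.02 m/s and linear speed of wedge below 0.01 m/s); the robot touches nothing.
It fails at once if the glue bottle, the jar or the offcut is moved by more than 25 mm (distance of any of glue, screws, offcut from where it was at the start of the episode above 0.025 m).
It fails at once if the collar is turned by the fingers instead of the bar (more than 5 N between them) (contact force between the fingers and ring above 5 N).
It also fails if it takes over 72 s, if anything falls off the work surface, if the arm or the gripper's body presses on something with over 40 N, if the wrist force passes 120 N, or if a joint passes its speed limit or range.

### The arm

A 7-joint arm with a two-finger parallel gripper is mounted at the origin on the work surface. World frame = base frame: x ahead of the robot, y to its left, z up, the work surface at z = 0. Lengths are in mm, angles in rad, forces in N, time in s.
With the tool pointing down it reaches from about 400 to 875 mm from the base axis. Payload 19.3 kg.
Tool frame: the origin (TCP) lies on the mounting face of the last link; the fingertips stand 173 mm ahead of it and the grasp point (between the pads) lies 155 mm ahead of it (env.tcp_to_grasp is the distance from the TCP to the grasp point, in mm); z points along the fingers, y is the direction in which the jaws open and shut (so a half turn about z gives the same grasp; the last joint's range is limited). The gripper opens to 85 mm and grips with 20 to 120 N. Pads are 22 mm wide; open, the fingers measure 114 mm over their backs; the gripper's body (76 mm by 85 mm) begins 54 mm behind the grasp point. The pads swing forward as they close: fully open they stand 13 mm farther back than shut.
Start: joints at [-1.376, 0.521, -0.036, 1.599, 0.021, 1.021, -0.113], TCP at [163.593, 603.206, 404.691] pointing down, gripper open.
Joint ranges: [-2.91, 2.91], [-0.3, 2.13], [-1.5, 1.42], [0.17, 2.43], [-1.26, 4.41], [0.16, 1.93], [-2.52, 2.52]. Speed limits (rad/s): [1.89, 1.89, 2.39, 2.39, 3.01, 3.01, 3.01].

### API

Orientations are given as a rotation vector (axis times angle).
In Python, from rig import env gives the robot as it stands.
- The arm moves only by the tool jog_arm, never from a script. Its argument "commands" is text: rows parted by semicolons, each of 7 numbers parted by spaces: the shift along the tool's x, y, z in units of 50 mm (1.0 is 50 mm), then the turn, a rotation vector about the tool's x, y, z in degrees, then the opening, from 0 (shut) to 1 (fully open). In form: x y z ax ay az claw; .... A call has 1 to 12 rows; each row is the pose to reach, as a shift and turn from the pose commanded when the call began, along the tool's axes at that moment; what a row does not reach only later rows make up. A row lasts 1/8 s, in which the tool goes at most 62.5 mm and 10.7 degrees, less where a joint would pass 70% of its speed; a pose out of reach is approached as far as the arm can. A call with a gripper value outside its range is refused whole. The fingers move at their own pace and stop on an object; "force" is the grip in N (left out, the last holds). Time passes only in rows, so rows that repeat a pose let the fingers close. It gives the time, the measured TCP pose, the force and the opening at its end, in the units of the state.
- env.get_obs(): the state, without advancing time (a new reading comes with each control period).
- env.get_image(name): name is "scene" or "top"; returns a dict with "pixels" (400x640x3 uint8, red, green, blue), "fovy" (degrees; the focal length in pixels is half the picture's height over the tangent of half this angle, whatever the lens; pixels are square), "cx", "cy" (the principal point, pixels), "extrinsics" (4x4, takes a point from camera to world coordinates). Camera axes: x right, y down, z forward; pixel columns grow to the right and rows downward; lengths in mm; the calibration is good to about 2 mm. A picture is of the moment at which its call begins. There is no depth.
- env.close_job(): hands the job in, once; it reports no verdict.
The state is a dict: "time": time; "q": joint angles; "qvel": joint speeds; "joint_efforts": joint torques, N m; "tool_pos": TCP position; "ee_rot": TCP orientation; "ft_force": force on the tool from outside, world axes, zero at the start; "wrist_torque": the same for the moment, N m; "gripper_width": opening from 0.0 (shut) to 1.0 (fully open).
Only numpy, scipy, OpenCV 4.12 (cv2) and the standard library are available. Lean on these libraries where they do the work, as an engineer would, in place of code of your own. Each camera call takes 0.05 s, during which the arm holds its last target.

## Working session

There is one attempt and no reset: what is moved stays moved. The work goes in short steps, Python scripts to look and compute and a tool call to move; the robot and the scene stay as the last step left them, time stands still between calls to the robot, and variables do not carry over. Pictures are saved under pics/ and viewed, and the job is handed in when it is done.

Besides the shell and the picture viewer there is one more tool, called after "Request:" by a JSON object that holds its "op" and its "data", one argument or row to a line. jog_arm: Moves the arm, as the interface text tells. Its arguments: {"type":"object","properties":{"commands":{"type":"string"},"force":{"type":"number"}},"required":["commands"]}

```bash
ls; mkdir -p pics
python3 - <<'E'
from rig import env
import cv2
for n in ["scene","top"]:
    im=env.get_image(n); cv2.imwrite(f"pics/{n}0.png",im["pixels"][:,:,::-1]); print(n,im["fovy"],im["cx"],im["cy"]);print(im["extrinsics"].round(3).tolist())
o=env.get_obs(); print(o, env.tcp_to_grasp)
E
```

```text
pics
scene 56.541176184167824 320.28376198340374 197.78320434994814
[[0.643, 0.664, -0.38, 861.446], [0.765, -0.562, 0.313, -245.013], [-0.006, -0.492, -0.87, 877.606], [0.0, 0.0, 0.0, 1.0]]
top 46.19008723618218 326.3079565171086 194.5228720492091
[[0.01, -0.989, 0.146, 371.3], [-1.0, -0.012, -0.01, 32.403], [0.012, -0.146, -0.989, 1115.14], [0.0, 0.0, 0.0, 1.0]]
{'time': 0.1, 'q': array([-1.37618222,  0.52194036, -0.03630806,  1.5999281 ,  0.02120609,
        1.02109135, -0.11281344]), 'qvel': array([ 6.51448507e-04, -2.20257473e-03, -8.92822564e-04, -1.48267117e-03,
       -8.94004790e-05,  5.45153482e-04, -1.10222654e-03]), 'joint_efforts': array([ 2.53458318e-03, -9.28482985e+01,  1.98333599e+00, -3.70529115e+01,
        1.81421632e-02,  5.34516977e-03,  8.33572767e-05]), 'tool_pos': array([163.58067342, 603.09165798, 404.20037298]), 'ee_rot': array([-4.14808198e-01, -3.11403892e+00,  1.54083703e-03]), 'ft_force': array([-0.91224802, -0.18965645,  0.01088637]), 'wrist_torque': array([-0.01366699, -0.00131416,  0.02273783]), 'gripper_width': 0.999989513549783} 154.70000000000002
```

View pics/scene0.png

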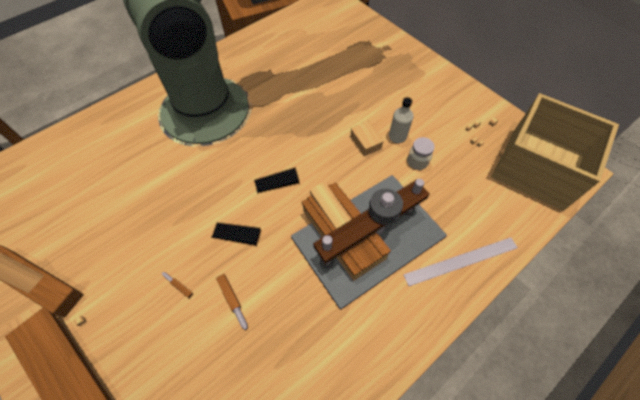

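View pics/top0.png

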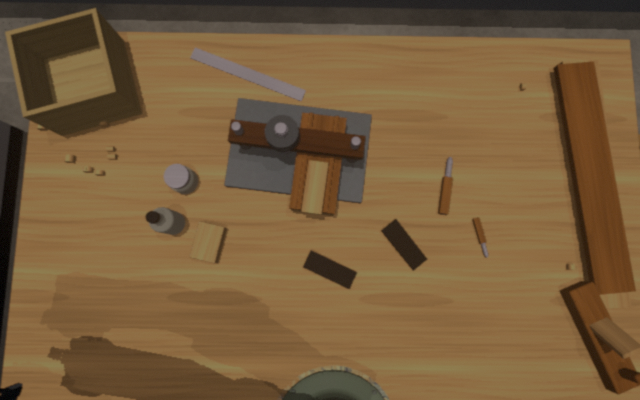

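Run:
```python
import cv2
t=cv2.imread("pics/top0.png"); s=cv2.imread("pics/scene0.png")
def crop(im,x0,y0,w,h,k,n):
    c=cv2.resize(im[y0:y0+h,x0:x0+w],None,fx=k,fy=k,interpolation=cv2.INTER_CUBIC)
    c=cv2.convertScaleAbs(c,alpha=1.5)
    for i in range(x0-x0%10+10,x0+w,10):
        cv2.putText(c,str(i),((i-x0)*k,8),0,.3,(0,255,255));cv2.line(c,((i-x0)*k,10),((i-x0)*k,16),(0,255,255))
    for j in range(y0-y0%10+10,y0+h,10):
        cv2.putText(c,str(j),(0,(j-y0)*k),0,.3,(0,255,255));cv2.line(c,(20,(j-y0)*k),(26,(j-y0)*k),(0,255,255))
    cv2.imwrite(f"pics/{n}.png",c)
crop(t,215,90,160,130,5,"t_press"); crop(t,375,140,120,100,6,"t_bar")
crop(s,285,165,165,140,4,"s_press"); crop(s,155,220,110,115,5,"s_bar")
```

```text
(no output)
```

View pics/t_press.png

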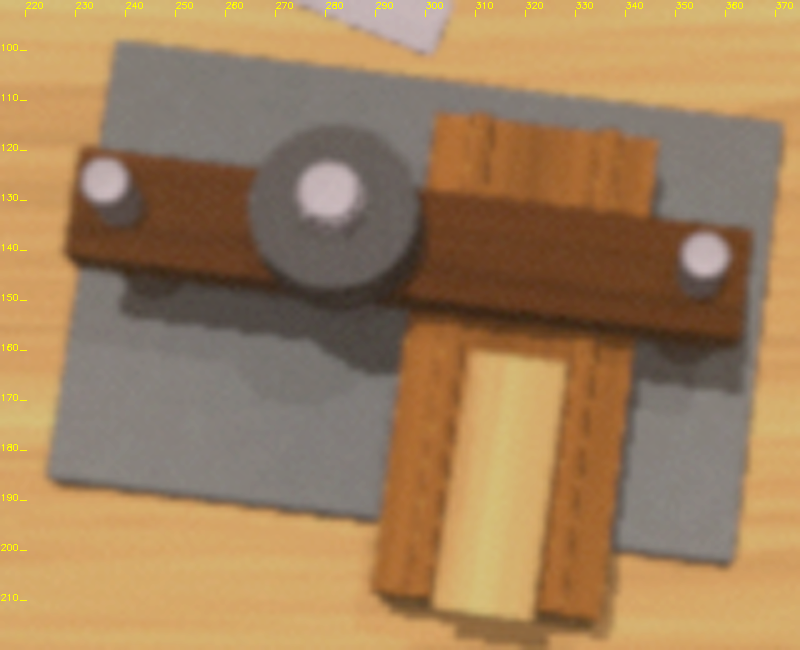

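View pics/t_bar.png

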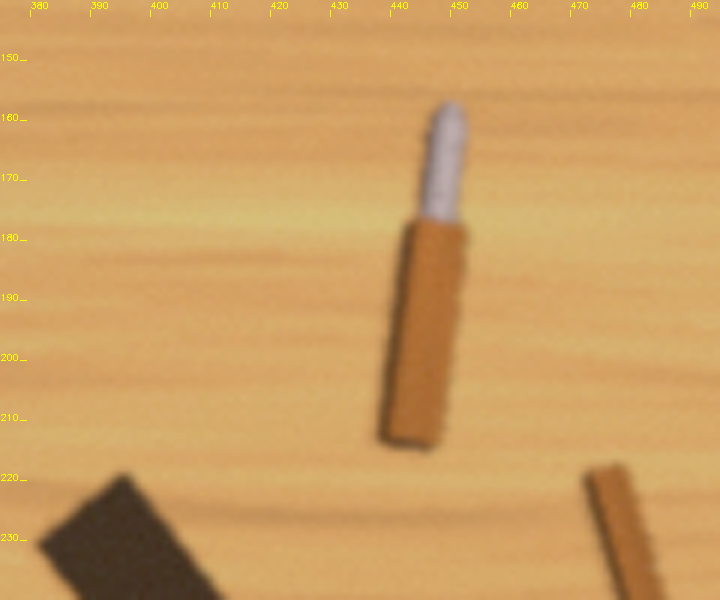

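View pics/s_press.png

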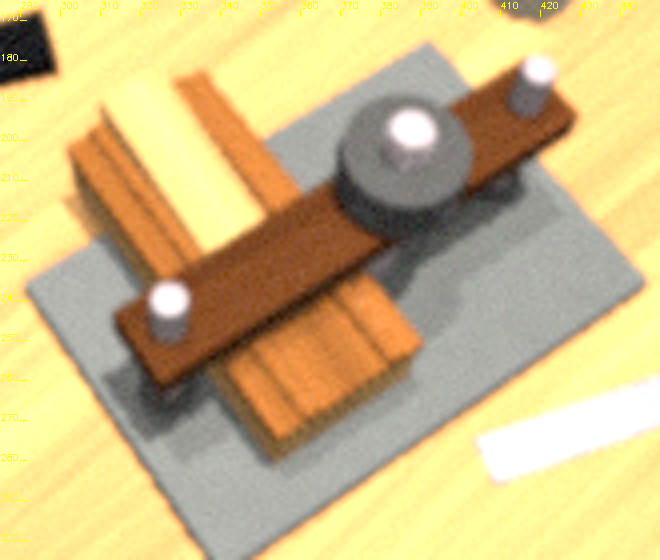

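View pics/s_bar.png

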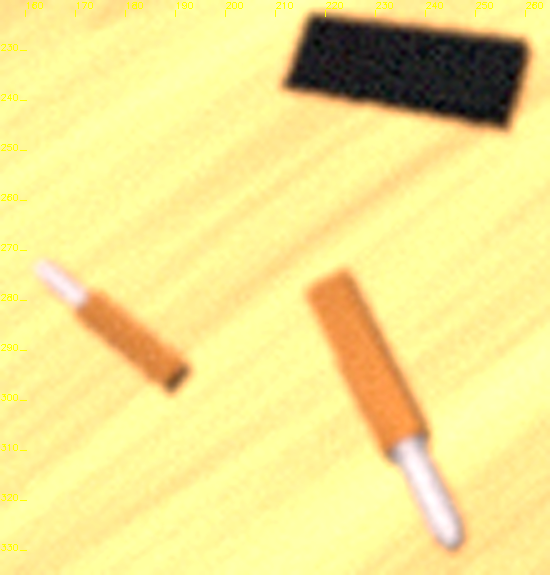

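```bash
cat > h.py <<'E'
import numpy as np, cv2
from rig import env
def cam(n):
    im=env.get_image(n); f=200/np.tan(np.radians(im["fovy"]/2)); return im["pixels"],f,im["cx"],im["cy"],np.array(im["extrinsics"])
def proj(c,P):
    _,f,cx,cy,E=c; p=(np.atleast_2d(P)-E[:3,3])@E[:3,:3]; return np.c_[f*p[:,0]/p[:,2]+cx,f*p[:,1]/p[:,2]+cy]
def Rz(a): c,s=np.cos(a),np.sin(a); return np.array([[c,-s,0],[s,c,0],[0,0,1]])
E
python3 - <<'E'
from h import *
from scipy.optimize import least_squares
T=cam("top");S=cam("scene")
def cv(pts,k,off): return [((a+.5)/k-.5+off[0],(b+.5)/k-.5+off[1]) for a,b in pts]
# press
M=np.array([[0,0,180],[0,98,154],[0,-158,154]],float)
tp=np.array(cv([(329,190),(104,181),(705,256)],5,(215,90)));sp=np.array(cv([(412,130),(539,69),(169,300)],4,(285,165)))
def r(p,M,tp,sp,full=False):
    W=(Rz(p[2])@M.T).T+[p[0],p[1],0]
    return np.r_[(proj(T,W)-tp).ravel(),(proj(S,W)-sp).ravel()]
s=least_squares(r,[640,100,0],args=(M,tp,sp));print("press",s.x,s.fun.round(2)); P=s.x
M=np.array([[-45,0,22],[45,0,22],[45,11,22],[45,-11,22],[-45,11,22],[-45,-11,22],[95,0,11]],float)
t=[(414,441),(436,223),(408,222),(465,225),(388,440),(441,445),(452,102)]
q=[(328,280),(407,443),(427,432),(388,455),(347,268),(308,292),(454,546)]
s=least_squares(r,[500,-250,0.1],args=(M,np.array(cv(t,6,(375,140))),np.array(cv(q,5,(155,220)))));print("bar",s.x,s.fun.round(2))
# wedge in press frame
def rw(p):
    M=np.array([[p[0],-82+p[1]+22,75],[p[0],-82+p[1]-22,75],[p[0]-120,-82+p[1]+22,90],[p[0]-120,-82+p[1]-22,90]])
    W=(Rz(P[2])@M.T).T+[P[0],P[1],0]
    return (proj(T,W)-np.array(cv([(468,352),(567,361),(435,608),(535,620)],5,(215,90)))).ravel()
s=least_squares(rw,[-35,0]);print("wedge",s.x,s.fun.round(2))
px=S[0][:,:,::-1]; c=px[170:250,350:430]; c=cv2.resize(c,None,fx=7,fy=7,interpolation=cv2.INTER_CUBIC); c=cv2.convertScaleAbs(c,alpha=3.5); cv2.imwrite("pics/collar_s.png",c)
px=T[0][:,:,::-1]; c=px[110:160,250:320]; c=cv2.resize(c,None,fx=8,fy=8,interpolation=cv2.INTER_CUBIC); c=cv2.convertScaleAbs(c,alpha=3.5); cv2.imwrite("pics/collar_t.png",c)
E
```

```text
press [ 6.48037387e+02  1.18298293e+02 -1.12360961e-01] [ 0.13 -0.2   0.17 -0.49  0.27 -0.75 -0.19 -0.58 -0.07 -0.4  -0.23 -0.65]
bar [ 5.37914664e+02 -2.61308681e+02 -1.52098886e-01] [-0.17 -0.57  0.89 -1.39  0.98 -1.96  0.64 -0.97 -0.47 -1.16 -0.03 -0.48
 -0.45 -0.44 -0.78 -1.05 -0.5  -0.74 -0.1  -1.1  -1.14 -0.57 -0.32 -1.
 -1.08 -1.09  0.57 -0.81]
wedge [-37.04958589  -0.31873072] [ 0.44 -0.32 -0.09  0.25 -0.1   0.01 -0.23  0.07]
```

View pics/collar_s.png

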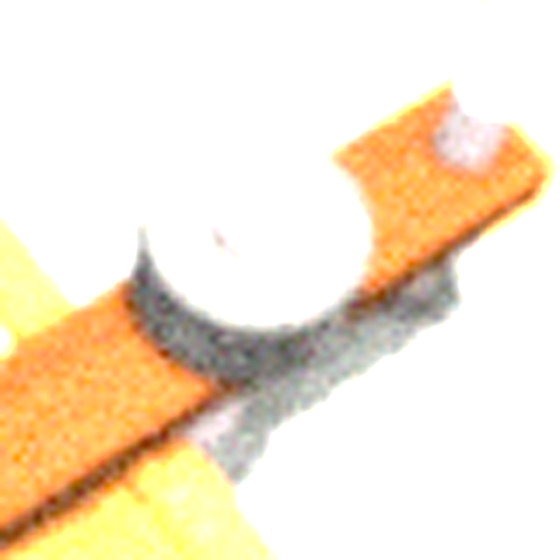

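View pics/collar_t.png

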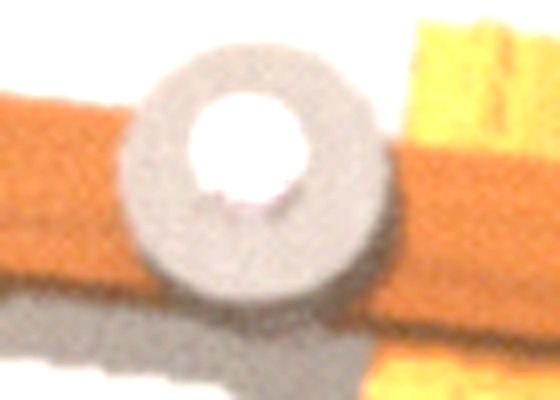

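```bash
cat > unw.py <<'E'
from h import *
import sys
P=[648.0,118.3,-0.112]
def unwrap(c,zbase,name,dv=(0,0)):
    im=c[0].astype(np.float32).mean(2)
    d=np.radians(np.arange(-180,180,1)); z=np.arange(-3,46,0.5)[::-1]
    D,Z=np.meshgrid(d,z)
    # angle d: cw from press -x
    W=np.stack([-36*np.cos(D),36*np.sin(D),zbase+Z],-1).reshape(-1,3)
    W=(Rz(P[2])@W.T).T+[P[0],P[1],0]
    uv=proj(c,W)-np.array(dv); 
    o=cv2.remap(im,uv[:,0].reshape(D.shape).astype(np.float32),uv[:,1].reshape(D.shape).astype(np.float32),cv2.INTER_CUBIC)
    # facing
    N=np.stack([-np.cos(D),np.sin(D),0*D],-1).reshape(-1,3)@Rz(P[2]).T
    vis=((c[4][:3,3]-W)*N).sum(1).reshape(D.shape)>0
    o[~vis]=0
    o=np.clip((o-10)*4,0,255).astype(np.uint8)
    o=cv2.resize(o,None,fx=2,fy=3)
    for a in range(-180,180,30): cv2.putText(o,str(a),((a+180)*2,10),0,.35,255); cv2.line(o,((a+180)*2,12),((a+180)*2,20),255)
    cv2.imwrite(name,o)
if __name__=="__main__":
    unwrap(cam("scene"),115.5,"pics/us.png",(0,-.5)); unwrap(cam("top"),115.5,"pics/ut.png",(0,-.5))
    a=cv2.imread("pics/us.png");b=cv2.imread("pics/ut.png"); cv2.imwrite("pics/unw.png",np.vstack([a,b]))
E
python3 unw.py
python3 - <<'E'
from h import *
for n,x,y,w,h in(("scene",365,195,45,40),("top",260,135,45,20)):
    c=cam(n)[0][y:y+h,x:x+w].astype(float).mean(2); c=np.clip((c-10)*3.5,0,255).astype('uint8'); cv2.imwrite(f"pics/c_{n}.png",cv2.resize(c,None,fx=14,fy=14,interpolation=cv2.INTER_CUBIC))
E
```

```text
(no output)
```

View pics/unw.png

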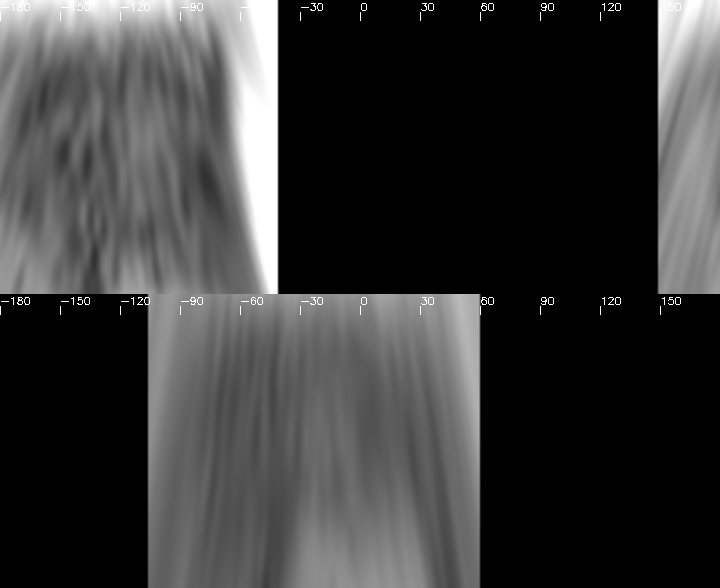

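View pics/c_scene.png

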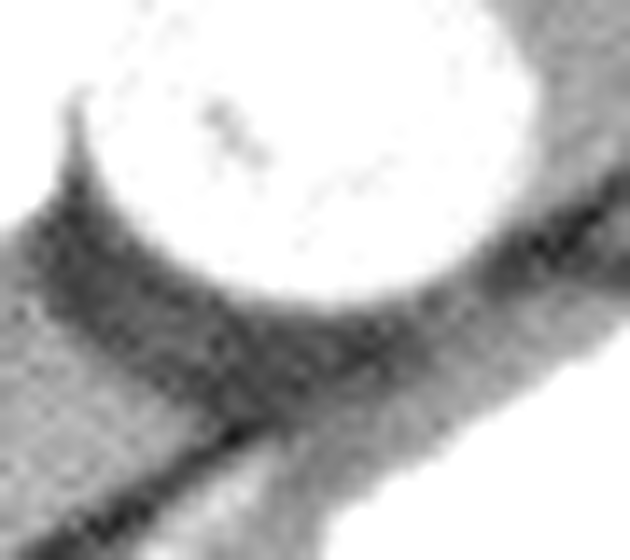

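View pics/c_top.png

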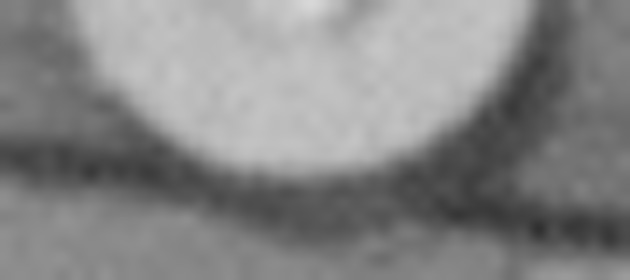

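Run:
```python
from h import *
from unw import *
for n,k in(("scene",24),("top",8)):
    cs=[cam(n) for _ in range(k)]; m=np.mean([c[0].astype(np.float32) for c in cs],0)
    np.save(f"avg_{n}.npy",m); c=(m,)+cs[0][1:]
    unwrap(c,115.5,f"pics/a_{n}.png",(0,-.5))
    x,y,w,h=(365,195,45,40) if n=="scene" else (260,130,45,25)
    g=m[y:y+h,x:x+w].mean(2); g=np.clip((g-12)*6,0,255).astype('uint8'); cv2.imwrite(f"pics/ac_{n}.png",cv2.resize(g,None,fx=14,fy=14,interpolation=cv2.INTER_CUBIC))
cv2.imwrite("pics/unw2.png",np.vstack([cv2.imread("pics/a_scene.png"),cv2.imread("pics/a_top.png")]))
print(env.get_obs()["time"])
```

```text
2.0
```

View pics/unw2.png

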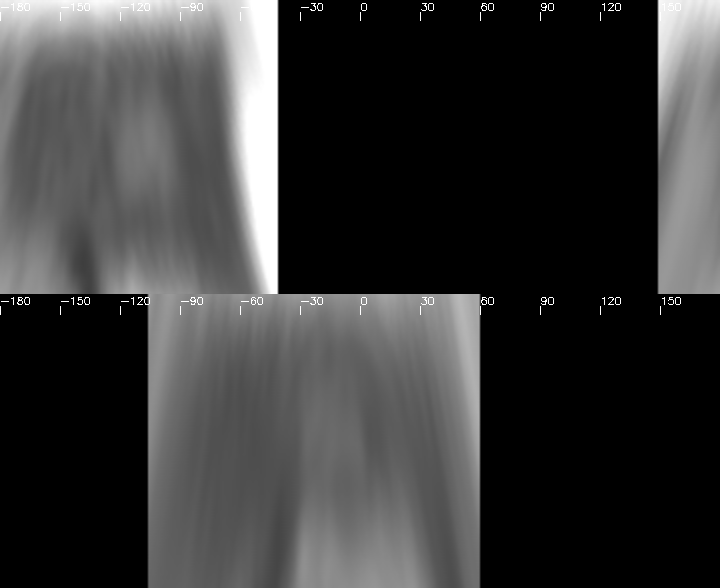

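View pics/ac_scene.png

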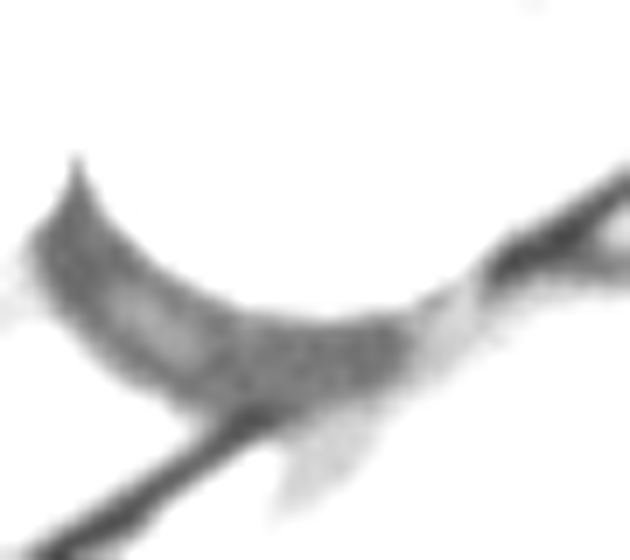

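View pics/ac_top.png

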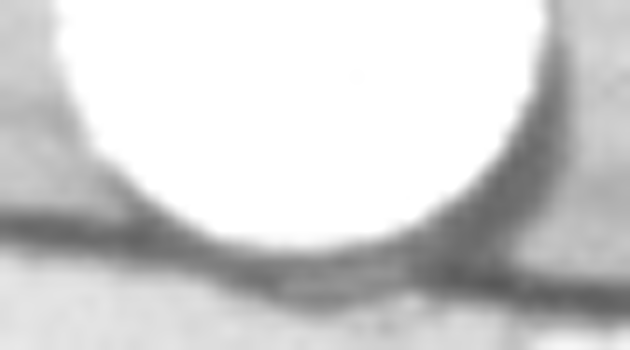

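```bash
cat > st.py <<'E'
import json,sys,numpy as np
F="state.json"
def load():
    try: return json.load(open(F))
    except: return dict(p=[163.593,603.206,404.691],yaw=float(np.degrees(np.arctan2(.2622,-.965))))
def axes(s):
    a=np.radians(s["yaw"]); x=np.array([np.cos(a),np.sin(a),0]); y=np.array([np.sin(a),-np.cos(a),0]); return np.array([x,y,[0,0,-1]])
def row(x,y,z,yaw,claw,s=None):
    s=s or load(); d=axes(s)@(np.array([x,y,z])-s["p"])/50
    dy=(yaw-s["yaw"]+180)%360-180
    print("%.3f %.3f %.3f 0 0 %.2f %g"%(*d,-dy,claw))
def upd(r):  # last row text
    v=list(map(float,r.split())); s=load(); p=np.array(s["p"])+axes(s).T@(np.array(v[:3])*50)
    json.dump(dict(p=p.tolist(),yaw=s["yaw"]-v[5]),open(F,"w")); print(p.round(1),s["yaw"]-v[5])
def obs():
    from rig import env
    o=env.get_obs(); rv=o["ee_rot"]; from scipy.spatial.transform import Rotation as R
    M=R.from_rotvec(rv).as_matrix(); print("t",o["time"],"pos",o["tool_pos"].round(1),"yaw",np.degrees(np.arctan2(M[1,0],M[0,0])).round(2),"z",M[:,2].round(3),"F",o["ft_force"].round(1),"T",o["wrist_torque"].round(2),"w",o["gripper_width"].round(3),"q",o["q"].round(2))
E
python3 -c "
from st import *
row(518,-258,380,171.3,1); row(518,-258,176,171.3,1);obs()"
```

```text
-11.356 -14.763 0.494 0 0 -6.50 1
-11.356 -14.763 4.574 0 0 -6.50 1Traceback (most recent call last):
  File "<string>", line 3, in <module>
    row(518,-258,380,171.3,1); row(518,-258,176,171.3,1);obs()
                                                         ~~~^^
  File "st.py", line 18, in obs
    M=R.from_rotvec(rv).as_matrix(); print("t",o["time"],"pos",o["tool_pos"].round(1),"yaw",np.degrees(np.arctan2(M[1,0],M[0,0])).round(2),"z",M[:,2].round(3),"F",o["ft_force"].round(1),"T",o["wrist_torque"].round(2),"w",o["gripper_width"].round(3),"q",o["q"].round(2))
                                                                                                                                                                                                                             ^^^^^^^^^^^^^^^^^^^^^^^^
AttributeError: 'float' object has no attribute 'round'
```

```bash
sed -i 's/o\["gripper_width"\].round(3)/round(float(o["gripper_width"]),3)/' st.py
python3 -c "
from st import *
row(470,250,400,168,1); row(518,-258,360,171.3,1);obs()"
```

```text
-7.766 -5.210 0.094 0 0 -3.20 1
-11.356 -14.763 0.894 0 0 -6.50 1
t 2.0 pos [163.6 603.2 404.7] yaw 164.83 z [-0.  0. -1.] F [0.1 0.4 0. ] T [0.04 0.01 0.  ] w 1.0 q [-1.38  0.52 -0.04  1.6   0.02  1.02 -0.11]
```

Request:
{"op": "jog_arm", "data": {
  "commands": "-7.77 -5.21 0.1 0 0 -3.2 1;-7.77 -5.21 0.1 0 0 -3.2 1;-7.77 -5.21 0.1 0 0 -3.2 1;-7.77 -5.21 0.1 0 0 -3.2 1;-7.77 -5.21 0.1 0 0 -3.2 1;-7.77 -5.21 0.1 0 0 -3.2 1;-7.77 -5.21 0.1 0 0 -3.2 1;-11.36 -14.76 0.9 0 0 -6.5 1;-11.36 -14.76 0.9 0 0 -6.5 1;-11.36 -14.76 0.9 0 0 -6.5 1;-11.36 -14.76 0.9 0 0 -6.5 1;-11.36 -14.76 0.9 0 0 -6.5 1",
  "force": 80
}}

```text
time: 3.5
tool_pos: [490.2, -38.1, 376.7]
ee_rot: [0.237, 3.132, 0.0]
ft_force: [1.3, 0.8, -0.1]
gripper_width: 0.999
```

```bash
cat >> st.py <<'E'
def sync():
    from rig import env
    from scipy.spatial.transform import Rotation as R
    o=env.get_obs(); M=R.from_rotvec(o["ee_rot"]).as_matrix()
    json.dump(dict(p=o["tool_pos"].tolist(),yaw=float(np.degrees(np.arctan2(M[1,0],M[0,0])))),open(F,"w")); obs()
E
python3 -c "
from st import *
sync(); row(518,-258,300,171.3,1)"
```

```text
t 3.5 pos [490.2 -38.1 376.7] yaw 171.34 z [ 0.001  0.    -1.   ] F [ 1.3  0.8 -0.1] T [ 0.04 -0.03  0.01] w 0.999 q [-0.15  0.35  0.14  1.98 -0.06  0.81  1.44]
-1.212 -4.265 1.534 0 0 0.04 1
```

Request:
{"op": "jog_arm", "data": {
  "commands": "-1.2 -4.2 1.5 0 0 0 1;-1.2 -4.2 1.5 0 0 0 1;-1.2 -4.2 1.5 0 0 0 1;-1.2 -4.2 1.5 0 0 0 1;-1.2 -4.2 1.5 0 0 0 1;-1.2 -4.2 1.5 0 0 0 1;-1.2 -4.2 1.5 0 0 0 1"
}}

```text
time: 4.38
tool_pos: [518.1, -251.7, 301.9]
ee_rot: [0.235, 3.132, 0.0]
ft_force: [-0.9, -0.2, -1.7]
gripper_width: 0.999
```

```bash
python3 -c "
from st import *
sync(); row(518,-258,200,171.3,1);row(518,-258,175,171.3,1)"
```

```text
t 4.375 pos [ 518.1 -251.7  301.9] yaw 171.41 z [ 0.001  0.    -1.   ] F [-0.9 -0.2 -1.7] T [-0.02 -0.02  0.01] w 0.999 q [ 0.25  0.58  0.15  1.83 -0.12  0.74  1.88]
-0.017 -0.124 2.039 0 0 0.11 1
-0.017 -0.124 2.539 0 0 0.11 1
```

Request:
{"op": "jog_arm", "data": {
  "commands": "0 -0.12 2 0 0 0.1 1;0 -0.12 2 0 0 0.1 1;0 -0.12 2 0 0 0.1 1;0 -0.12 2 0 0 0.1 1;0 -0.12 2 0 0 0.1 1"
}}

```text
time: 5.0
tool_pos: [517.6, -258.7, 203.4]
ee_rot: [0.239, 3.13, -0.001]
ft_force: [0.1, 0.1, -0.5]
gripper_width: 1.006
```

```bash
python3 -c "
from st import *
sync(); row(518,-258,175,171.3,1)
from h import *
for n,x,y,w,h,k in(('top',390,130,120,110,6),('scene',160,170,130,150,4)):
    cv2.imwrite(f'pics/g_{n}.png',cv2.resize(cam(n)[0][y:y+h,x:x+w,::-1],None,fx=k,fy=k))"
```

```text
t 5.0 pos [ 517.6 -258.7  203.4] yaw 171.25 z [ 0.003 -0.001 -1.   ] F [ 0.1  0.1 -0.5] T [ 0.02 -0.02 -0.  ] w 1.006 q [ 0.28  0.74  0.11  1.86 -0.14  0.55  1.91]
-0.007 0.014 0.568 0 0 -0.05 1
```

View pics/g_top.png

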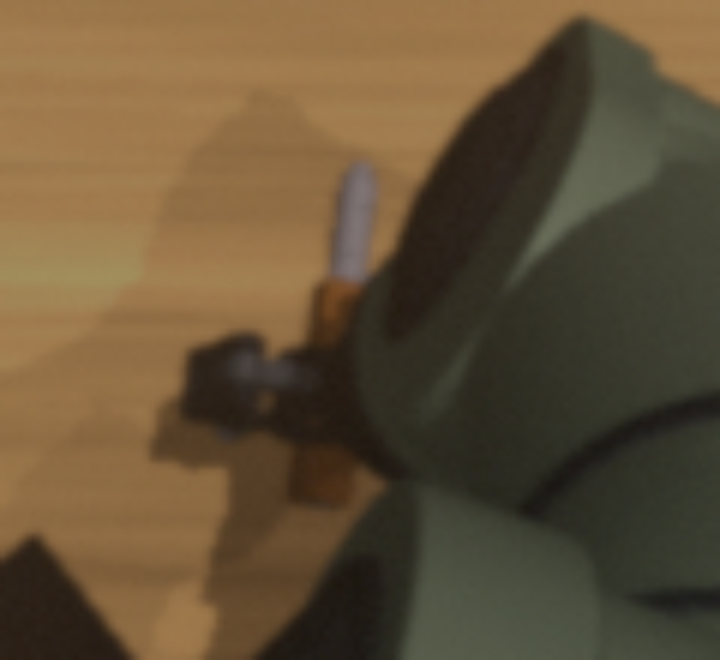

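View pics/g_scene.png

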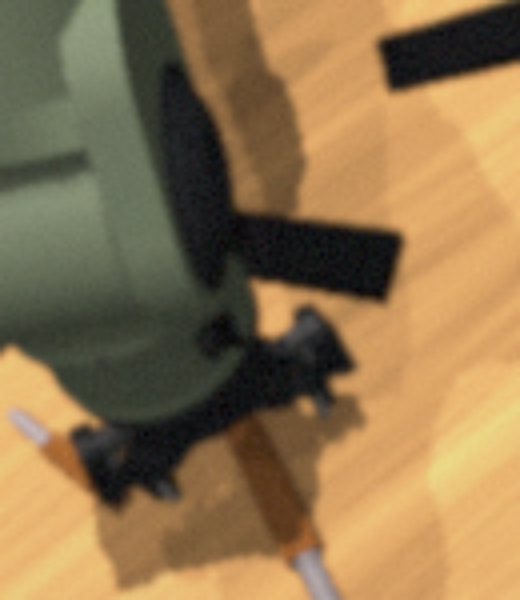

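Request:
{"op": "jog_arm", "data": {
  "commands": "0 0 0 0 0 0 0.6;0 0 0.2 0 0 0 0.6;0 0 0.56 0 0 0 0.6;0 0 0.56 0 0 0 0.6;0 0 0.56 0 0 0 0.6;0 0 0.56 0 0 0 0.0;0 0 0.56 0 0 0 0.0;0 0 0.56 0 0 0 0.0;0 0 0.56 0 0 0 0.0;0 0 0.56 0 0 0 0.0"
}}

```text
time: 6.35
tool_pos: [517.0, -258.8, 174.2]
ee_rot: [0.241, 3.132, -0.0]
ft_force: [-2.4, 0.0, 6.4]
gripper_width: 0.242
```

```bash
python3 -c "
from st import *
sync()"
```

```text
t 6.35 pos [ 517.  -258.8  174.2] yaw 171.22 z [ 0.001 -0.    -1.   ] F [-2.4  0.   6.4] T [ 0.15  0.34 -0.02] w 0.242 q [ 0.29  0.78  0.1   1.86 -0.15  0.5   1.91]
```

```bash
python3 -c "
from st import *
row(510,-258,300,171.2,0);row(474,92,300,188.6,0)"
```

```text
0.141 -0.005 -2.517 0 0 0.02 0
1.921 6.803 -2.517 0 0 -17.38 0
```

Request:
{"op": "jog_arm", "data": {
  "commands": "0.15 0 -1.2 0 0 0 0;0.3 1 -2.52 0 0 -4 0;1.92 6.8 -2.52 0 0 -17.4 0;1.92 6.8 -2.52 0 0 -17.4 0;1.92 6.8 -2.52 0 0 -17.4 0;1.92 6.8 -2.52 0 0 -17.4 0;1.92 6.8 -2.52 0 0 -17.4 0;1.92 6.8 -2.52 0 0 -17.4 0;1.92 6.8 -2.52 0 0 -17.4 0;1.92 6.8 -2.52 0 0 -17.4 0;1.92 6.8 -2.52 0 0 -17.4 0"
}}

```text
time: 7.72
tool_pos: [474.1, 90.8, 299.5]
ee_rot: [0.233, -3.133, 0.0]
ft_force: [0.6, 0.5, -1.0]
gripper_width: 0.239
```

```bash
python3 -c "
from st import *
upd('1.92 6.8 -2.52 0 0 -17.4 0');obs()
from h import *
for n,x,y,w,h,k in(('top',230,90,120,110,6),('scene',260,110,180,140,4)):
    cv2.imwrite(f'pics/i_{n}.png',cv2.convertScaleAbs(cv2.resize(cam(n)[0][y:y+h,x:x+w,::-1],None,fx=k,fy=k,interpolation=cv2.INTER_CUBIC),alpha=1.6))"
```

```text
[474.   91.8 300.2] 188.6161713400838
t 7.725 pos [474.1  90.8 299.5] yaw -171.5 z [-0. -0. -1.] F [ 0.6  0.5 -1. ] T [-0.03  0.07  0.03] w 0.239 q [-0.37  0.46  0.07  2.06 -0.06  0.62  1.46]
```

View pics/i_top.png

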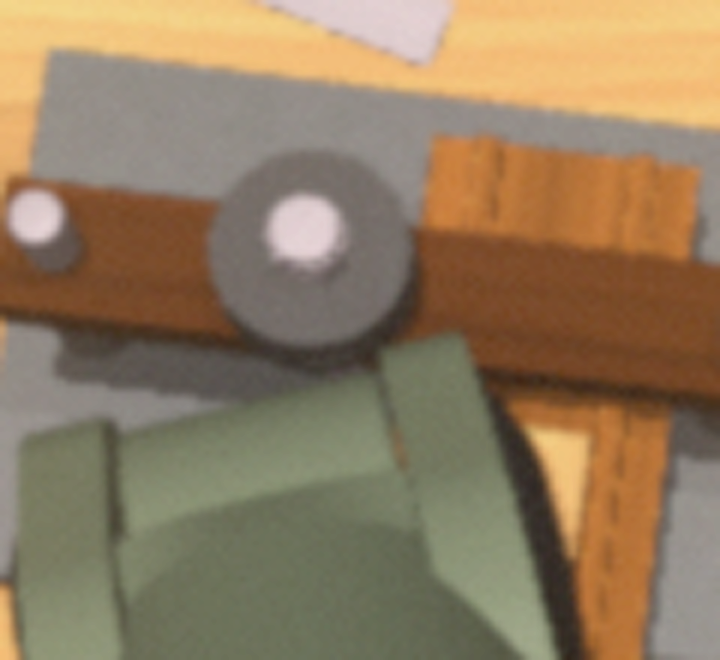

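View pics/i_scene.png

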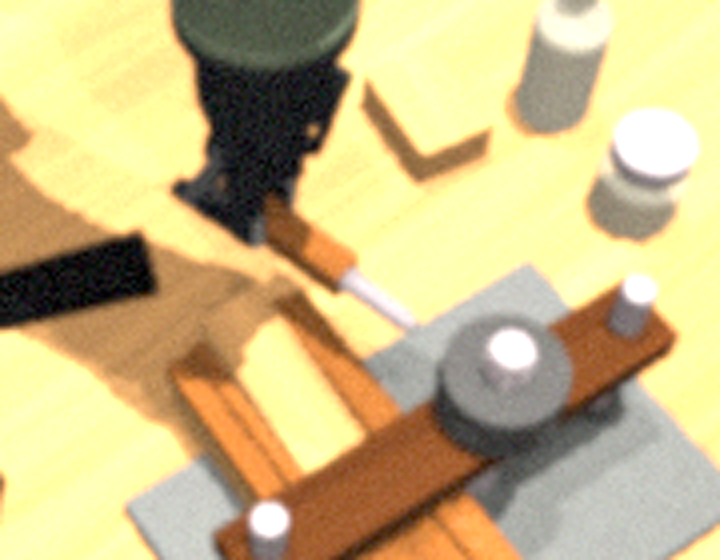

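```bash
python3 -c "
from h import *
S=cam('scene')
b=np.radians(8.5);d=np.array([np.cos(b),np.sin(b),0]);o=np.array([474.1,90.8,136.3])
for r in (66,116,113,119): print(r,((proj(S,o+d*r)-[260,110])*4).round(0))
n=np.array([-d[1],d[0],0])
print('front top corners',((proj(S,[o+d*66+[0,0,11]+n*11,o+d*66+[0,0,11]-n*11])-[260,110])*4).round(0))
print('stud',(proj(S,[648,118.3,180])-[260,110])*4)
"
```

```text
66 [[346. 277.]]
116 [[413. 326.]]
113 [[408. 323.]]
119 [[417. 329.]]
front top corners [[359. 255.]
 [335. 279.]]
stud [[509.67359439 346.13607376]]
```

```bash
python3 -c "
from st import *
obs()
b=np.radians(8.6)
for R in (40,30,24,18):
  r=R+116; row(648-r*np.cos(b),118.3-r*np.sin(b),300,188.6,0)"
```

```text
t 7.875 pos [474.   91.4 299.5] yaw -171.43 z [-0. -0. -1.] F [ 0.3 -1.  -2.5] T [-0.02  0.09 -0.04] w 0.24 q [-0.37  0.46  0.07  2.06 -0.06  0.62  1.46]
-0.399 0.003 0.003 0 0 0.02 0
-0.599 0.003 0.003 0 0 0.02 0
-0.719 0.003 0.003 0 0 0.02 0
-0.839 0.003 0.003 0 0 0.02 0
```

Request:
{"op": "jog_arm", "data": {
  "commands": "-0.2 0 0 0 0 0 0;-0.4 0 0 0 0 0 0;-0.5 0 0 0 0 0 0;-0.6 0 0 0 0 0 0;-0.6 0 0 0 0 0 0"
}}

```text
time: 8.5
tool_pos: [503.8, 96.5, 299.5]
ee_rot: [0.236, -3.133, 0.0]
ft_force: [-0.7, -0.2, -1.6]
gripper_width: 0.237
```

```bash
python3 -c "
from st import *
upd('-0.6 0 0 0 0 0 0');obs()"
```

```text
[503.7  96.3 300.2] 188.6161713400838
t 8.5 pos [503.8  96.5 299.5] yaw -171.38 z [-0. -0. -1.] F [-0.7 -0.2 -1.6] T [-0.01  0.08  0.  ] w 0.237 q [-0.36  0.5   0.07  1.99 -0.06  0.66  1.47]
```

Request:
{"op": "jog_arm", "data": {
  "commands": "-0.1 0 0 0 0 0 0;-0.18 0 0 0 0 0 0;-0.25 0 0 0 0 0 0;-0.25 0 0 0 0 0 0"
}}

```text
time: 9.0
tool_pos: [516.1, 98.3, 299.5]
ee_rot: [-0.236, 3.133, -0.0]
ft_force: [-0.5, 0.9, -1.9]
gripper_width: 0.239
```

```bash
python3 -c "
from st import *
upd('-0.25 0 0 0 0 0 0');obs()
from h import *
for n,x,y,w,h,k in(('scene',260,110,180,140,4),):
    cv2.imwrite(f'pics/j_{n}.png',cv2.convertScaleAbs(cv2.resize(cam(n)[0][y:y+h,x:x+w,::-1],None,fx=k,fy=k,interpolation=cv2.INTER_CUBIC),alpha=1.6))"
```

```text
[516.1  98.2 300.2] 188.6161713400838
t 9.0 pos [516.1  98.3 299.5] yaw -171.38 z [ 0. -0. -1.] F [-0.5  0.9 -1.9] T [-0.05  0.07 -0.03] w 0.239 q [-0.36  0.51  0.07  1.96 -0.06  0.67  1.48]
```

View pics/j_scene.png

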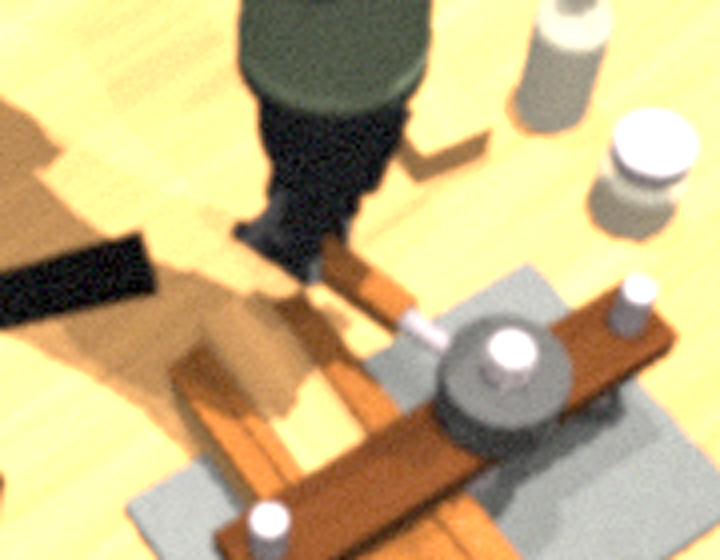

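```bash
cat >> st.py <<'E'
A=(648.0,118.3)
def tcp(d,R,z):
    b=np.radians(-d-6.44); r=R+116
    return A[0]-r*np.cos(b),A[1]-r*np.sin(b),z,180-d-6.44
def sweep(ds,R,z0,d0,claw=0):
    s=load(); out=[]
    for d in ds:
        x,y,z,yaw=tcp(d,R,z0-(d-d0)*16/360)
        v=axes(s)@(np.array([x,y,z])-s["p"])/50; dy=(yaw-s["yaw"]+180)%360-180
        out.append("%.2f %.2f %.2f 0 0 %.1f %g"%(*v,-dy,claw))
    print(";".join(out)); return out[-1]
E
python3 -c "
from st import *
sweep(list(range(-8,63,7))+[62],17.5,300.2,-15)"
```

```text
-0.02 0.33 0.01 0 0 7.1 0;-0.08 0.65 0.01 0 0 14.1 0;-0.18 0.96 0.02 0 0 21.1 0;-0.31 1.26 0.02 0 0 28.1 0;-0.48 1.54 0.03 0 0 35.1 0;-0.69 1.79 0.04 0 0 42.1 0;-0.92 2.02 0.04 0 0 49.1 0;-1.18 2.22 0.05 0 0 56.1 0;-1.46 2.38 0.06 0 0 63.1 0;-1.76 2.51 0.06 0 0 70.1 0;-2.07 2.60 0.07 0 0 77.1 0;-2.07 2.60 0.07 0 0 77.1 0
```

Request:
{"op": "jog_arm", "data": {
  "commands": "-0.02 0.33 0.01 0 0 7.1 0;-0.08 0.65 0.01 0 0 14.1 0;-0.18 0.96 0.02 0 0 21.1 0;-0.31 1.26 0.02 0 0 28.1 0;-0.31 1.26 0.02 0 0 28.1 0"
}}

```text
time: 9.68
tool_pos: [521.3, 163.0, 298.1]
ee_rot: [-0.535, -3.094, 0.003]
ft_force: [-4.4, -5.6, -1.2]
gripper_width: 0.238
```

```bash
python3 -c "
from st import *
upd('-0.31 1.26 0.02 0 0 28.1 0');obs()
sweep([20,27,34,41,48,55,62,62],17.5,300.2,-15)
from h import *
for n,x,y,w,h,k in(('scene',260,110,180,140,4),):
    cv2.imwrite(f'pics/k_{n}.png',cv2.convertScaleAbs(cv2.resize(cam(n)[0][y:y+h,x:x+w,::-1],None,fx=k,fy=k,interpolation=cv2.INTER_CUBIC),alpha=1.6))"
```

```text
[521.9 162.8 299.2] 160.51617134008382
t 9.675 pos [521.3 163.  298.1] yaw 160.39 z [-0.002 -0.002 -1.   ] F [-4.4 -5.6 -1.2] T [-1.1   0.83 -0.61] w 0.238 q [-0.56  0.55  0.21  1.91 -0.17  0.7   0.98]
-0.02 0.32 0.01 0 0 7.0 0;-0.08 0.65 0.02 0 0 14.0 0;-0.18 0.96 0.02 0 0 21.0 0;-0.32 1.25 0.03 0 0 28.0 0;-0.49 1.53 0.04 0 0 35.0 0;-0.69 1.79 0.04 0 0 42.0 0;-0.92 2.02 0.05 0 0 49.0 0;-0.92 2.02 0.05 0 0 49.0 0
```

View pics/k_scene.png

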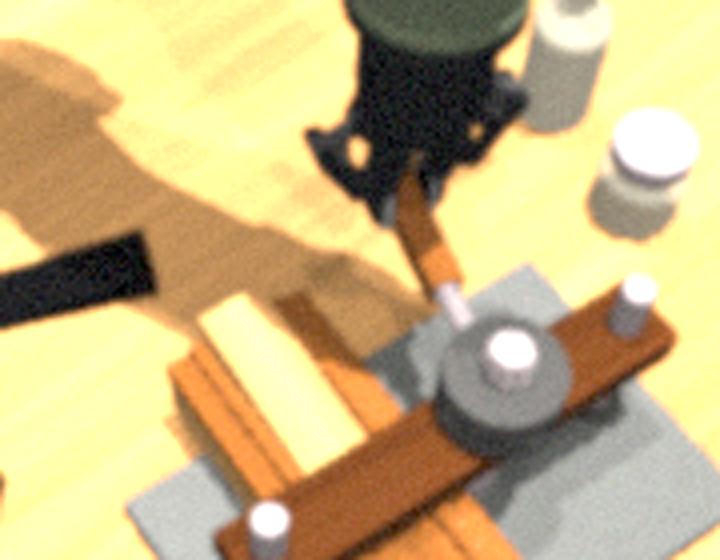

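Turning works (about 7 N). Continue the stroke to d≈62.

Request:
{"op": "jog_arm", "data": {
  "commands": "-0.02 0.32 0.01 0 0 7 0;-0.08 0.65 0.02 0 0 14 0;-0.18 0.96 0.02 0 0 21 0;-0.32 1.25 0.03 0 0 28 0;-0.49 1.53 0.04 0 0 35 0;-0.69 1.79 0.04 0 0 42 0;-0.92 2.02 0.05 0 0 49 0;-0.92 2.02 0.05 0 0 49 0;-0.92 2.02 0.05 0 0 49 0"
}}

```text
time: 10.85
tool_pos: [597.9, 243.0, 295.3]
ee_rot: [-1.765, -2.596, 0.003]
ft_force: [-7.0, 0.3, -2.0]
gripper_width: 0.239
```

```bash
python3 -c "
from st import *
upd('-0.92 2.02 0.05 0 0 49 0');obs()
from h import *
for n,x,y,w,h,k in(('scene',300,110,140,130,5),('top',220,90,100,100,6)):
    cv2.imwrite(f'pics/l_{n}.png',cv2.convertScaleAbs(cv2.resize(cam(n)[0][y:y+h,x:x+w,::-1],None,fx=k,fy=k,interpolation=cv2.INTER_CUBIC),alpha=1.6))"
```

```text
[599.  242.7 296.7] 111.51617134008382
t 10.85 pos [597.9 243.  295.3] yaw 111.56 z [-0.003 -0.    -1.   ] F [-7.   0.3 -2. ] T [ 0.1   1.41 -0.56] w 0.239 q [-0.76  0.73  0.44  1.65 -0.39  0.86  0.22]
```

View pics/l_scene.png

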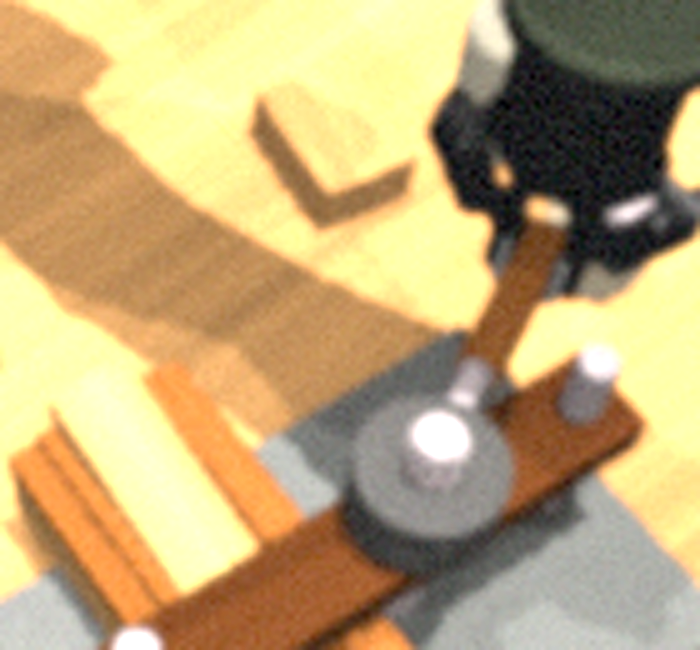

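View pics/l_top.png

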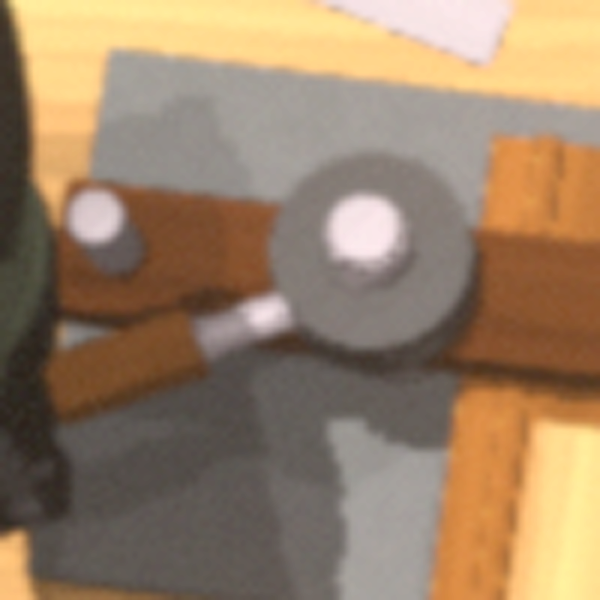

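```bash
python3 -c "
from st import *
sweep([68,68,68,64],17.5,300.2,-15)
sweep([64,64],30,300.2,-15)
sweep([64,64],52,300.2,-15)
"
```

```text
-0.02 0.28 0.00 0 0 6.0 0;-0.02 0.28 0.00 0 0 6.0 0;-0.02 0.28 0.00 0 0 6.0 0;-0.01 0.09 -0.00 0 0 2.0 0
0.24 0.10 -0.00 0 0 2.0 0;0.24 0.10 -0.00 0 0 2.0 0
0.68 0.11 -0.00 0 0 2.0 0;0.68 0.11 -0.00 0 0 2.0 0
```

Request:
{"op": "jog_arm", "data": {
  "commands": "-0.02 0.28 0 0 0 6 0;-0.02 0.28 0 0 0 6 0;-0.02 0.28 0 0 0 6 0;-0.01 0.09 0 0 0 2 0;-0.01 0.09 0 0 0 2 0;0.12 0.1 0 0 0 2 0;0.24 0.1 0 0 0 2 0;0.46 0.1 0 0 0 2 0;0.68 0.11 0 0 0 2 0;0.8 0.11 0 0 0 2 0;0.8 0.11 0 0 0 2 0"
}}

```text
time: 12.32
tool_pos: [589.0, 282.7, 296.0]
ee_rot: [-1.811, -2.567, -0.0]
ft_force: [-0.2, -0.6, -2.7]
gripper_width: 0.242
```

```bash
python3 -c "
from st import *
upd('0.8 0.11 0 0 0 2 0');obs()
sweep(list(range(56,-28,-8))+[-27],58,297.0,64)
from unw import *
cs=[cam('scene') for _ in range(12)]; m=np.mean([c[0].astype(np.float32) for c in cs],0)
cv2.imwrite('pics/m.png',cv2.convertScaleAbs(cv2.resize(m[110:240,300:440,::-1].astype('uint8'),None,fx=5,fy=5,interpolation=cv2.INTER_CUBIC),alpha=1.6))
unwrap((m,)+cs[0][1:],112.5,'pics/m_u.png',(0,-.5))"
```

```text
[589.4 281.9 296.7] 109.51617134008382
t 12.325 pos [589.  282.7 296. ] yaw 109.58 z [-0.  0. -1.] F [-0.2 -0.6 -2.7] T [0.06 0.02 0.03] w 0.242 q [-0.82  0.74  0.46  1.63 -0.4   0.87  0.13]
-0.03 -0.48 -0.01 0 0 -8.0 0;-0.13 -0.95 -0.02 0 0 -16.0 0;-0.30 -1.41 -0.03 0 0 -24.0 0;-0.53 -1.84 -0.04 0 0 -32.0 0;-0.81 -2.23 -0.04 0 0 -40.0 0;-1.15 -2.58 -0.05 0 0 -48.0 0;-1.53 -2.88 -0.06 0 0 -56.0 0;-1.95 -3.12 -0.06 0 0 -64.0 0;-2.40 -3.30 -0.07 0 0 -72.0 0;-2.87 -3.42 -0.08 0 0 -80.0 0;-3.36 -3.47 -0.09 0 0 -88.0 0;-3.54 -3.47 -0.09 0 0 -91.0 0
```

View pics/m_u.png

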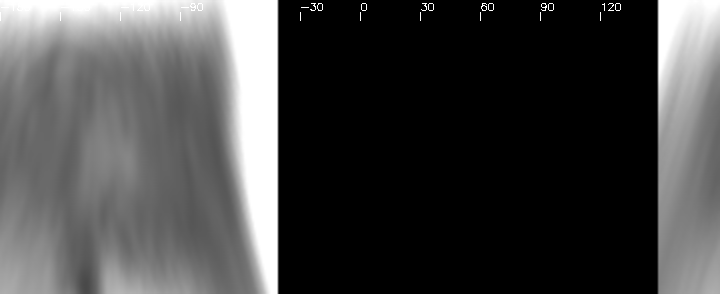

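View pics/m.png

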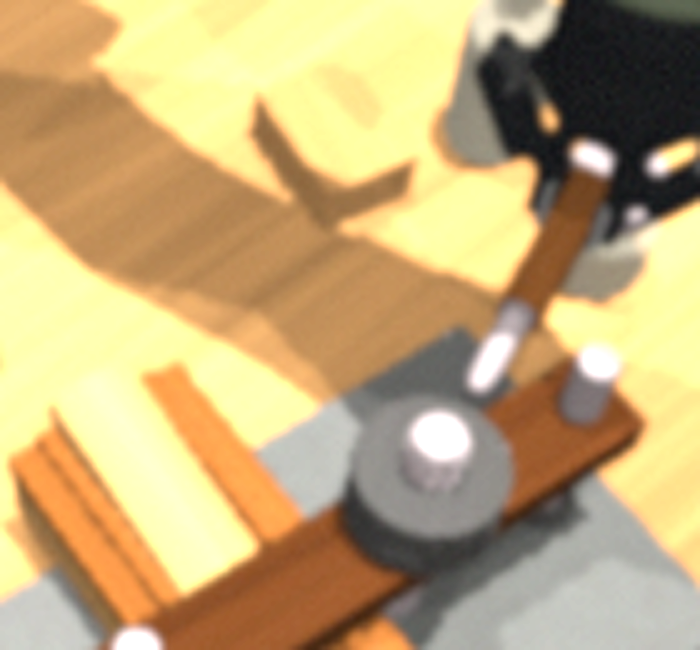

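```bash
python3 -c "
from st import *
sweep(list(range(56,-25,-8))+[-30],58,297.0,64)
"
```

```text
-0.03 -0.48 -0.01 0 0 -8.0 0;-0.13 -0.95 -0.02 0 0 -16.0 0;-0.30 -1.41 -0.03 0 0 -24.0 0;-0.53 -1.84 -0.04 0 0 -32.0 0;-0.81 -2.23 -0.04 0 0 -40.0 0;-1.15 -2.58 -0.05 0 0 -48.0 0;-1.53 -2.88 -0.06 0 0 -56.0 0;-1.95 -3.12 -0.06 0 0 -64.0 0;-2.40 -3.30 -0.07 0 0 -72.0 0;-2.87 -3.42 -0.08 0 0 -80.0 0;-3.36 -3.47 -0.09 0 0 -88.0 0;-3.72 -3.46 -0.09 0 0 -94.0 0
```

Request:
{"op": "jog_arm", "data": {
  "commands": "-0.03 -0.48 0 0 0 -8 0;-0.13 -0.95 0 0 0 -16 0;-0.3 -1.41 0 0 0 -24 0;-0.53 -1.84 0 0 0 -32 0;-0.81 -2.23 0 0 0 -40 0;-1.15 -2.58 0 0 0 -48 0;-1.53 -2.88 0 0 0 -56 0;-1.95 -3.12 0 0 0 -64 0;-2.4 -3.3 0 0 0 -72 0;-2.87 -3.42 0 0 0 -80 0;-3.36 -3.47 0 0 0 -88 0;-3.72 -3.46 0 0 0 -94 0"
}}

```text
time: 14.42
tool_pos: [488.6, 47.7, 296.2]
ee_rot: [-0.645, 3.074, -0.0]
ft_force: [0.1, 1.0, -1.6]
gripper_width: 0.237
```

Request:
{"op": "jog_arm", "data": {
  "commands": "0 0 0 0 0 0 0;0 0 0 0 0 0 0;0 0 0 0 0 0 0"
}}

```text
time: 14.8
tool_pos: [488.2, 49.7, 296.0]
ee_rot: [0.64, -3.076, -0.0]
ft_force: [1.1, 0.1, -1.3]
gripper_width: 0.241
```

```bash
python3 -c "
from st import *
upd('-3.72 -3.46 0 0 0 -94 0');obs();print(tcp(-30,58,0))
for R in (36,30,17.5): sweep([-30],R,296.7,-30)
from h import *
S=cam('scene')
b=np.radians(30-6.44);d=np.array([np.cos(b),np.sin(b),0]);o=np.array([*tcp(-30,58,0)[:2],296-163.2])
print(((proj(S,[o+d*66,o+d*116])-[300,130])*5).round(0))
cv2.imwrite('pics/n.png',cv2.convertScaleAbs(cv2.resize(S[0][130:240,300:440,::-1],None,fx=5,fy=5,interpolation=cv2.INTER_CUBIC),alpha=1.6))"
```

```text
[488.5  48.8 296.7] 203.51617134008382
t 14.8 pos [488.2  49.7 296. ] yaw -156.47 z [-0.  0. -1.] F [ 1.1  0.1 -1.3] T [-0.    0.04 -0.02] w 0.241 q [-0.23  0.47  0.01  2.04 -0.01  0.62  1.76]
(np.float64(488.50429155133816), np.float64(48.750600387498224), 0, 203.56)
-0.44 -0.00 -0.00 0 0 -0.0 0
-0.56 -0.00 -0.00 0 0 -0.0 0
-0.81 -0.00 -0.00 0 0 -0.0 0
[[205. 294.]
 [304. 335.]]
```

View pics/n.png

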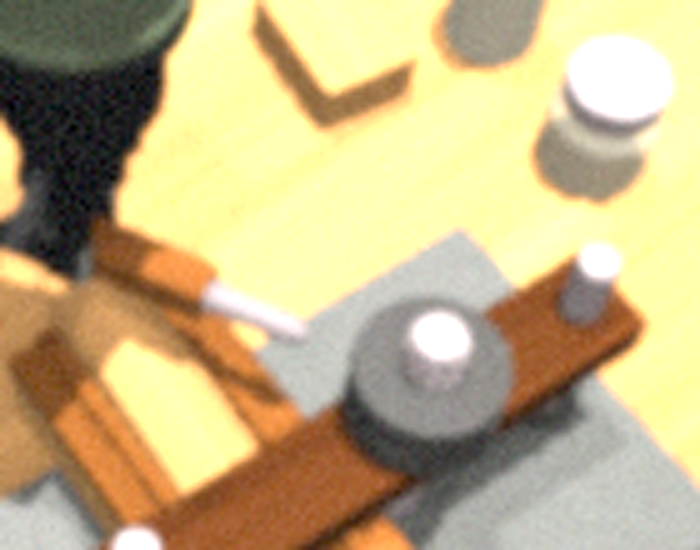

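Rod end seen at (305,333), predicted (304,335): consistent. Insert.

Request:
{"op": "jog_arm", "data": {
  "commands": "-0.22 0 0 0 0 0 0;-0.4 0 0 0 0 0 0;-0.5 0 0 0 0 0 0;-0.58 0 0 0 0 0 0;-0.58 0 0 0 0 0 0"
}}

```text
time: 15.48
tool_pos: [515.1, 60.5, 296.0]
ee_rot: [0.64, -3.076, 0.0]
ft_force: [-0.3, 0.7, -2.2]
gripper_width: 0.239
```

```bash
python3 -c "
from st import *
upd('-0.58 0 0 0 0 0 0');obs()"
```

```text
[515.1  60.4 296.7] 203.51617134008382
t 15.475 pos [515.1  60.5 296. ] yaw -156.47 z [-0. -0. -1.] F [-0.3  0.7 -2.2] T [-0.05  0.05  0.02] w 0.239 q [-0.24  0.51  0.01  1.98 -0.01  0.66  1.76]
```

Request:
{"op": "jog_arm", "data": {
  "commands": "-0.1 0 0 0 0 0 0;-0.18 0 0 0 0 0 0;-0.23 0 0 0 0 0 0;-0.23 0 0 0 0 0 0"
}}

```text
time: 15.98
tool_pos: [525.7, 65.1, 296.0]
ee_rot: [-0.64, 3.075, -0.0]
ft_force: [0.7, -1.0, -1.7]
gripper_width: 0.237
```

```bash
python3 -c "
from st import *
upd('-0.23 0 0 0 0 0 0');obs()
sweep(list(range(-23,50,7)),17.5,296.7,-30)"
```

```text
[525.7  65.  296.7] 203.51617134008382
t 15.975 pos [525.7  65.1 296. ] yaw -156.48 z [ 0.  0. -1.] F [ 0.7 -1.  -1.7] T [-0.25 -0.16 -0.13] w 0.237 q [-0.24  0.52  0.01  1.95 -0.01  0.67  1.75]
-0.02 0.33 0.01 0 0 7.0 0;-0.08 0.65 0.01 0 0 14.0 0;-0.18 0.96 0.02 0 0 21.0 0;-0.31 1.25 0.02 0 0 28.0 0;-0.48 1.53 0.03 0 0 35.0 0;-0.68 1.79 0.04 0 0 42.0 0;-0.92 2.02 0.04 0 0 49.0 0;-1.17 2.21 0.05 0 0 56.0 0;-1.46 2.38 0.06 0 0 63.0 0;-1.75 2.51 0.06 0 0 70.0 0;-2.07 2.60 0.07 0 0 77.0 0
```

Request:
{"op": "jog_arm", "data": {
  "commands": "-0.02 0.33 0.01 0 0 7 0;-0.08 0.65 0.01 0 0 14 0;-0.18 0.96 0.02 0 0 21 0;-0.31 1.25 0.02 0 0 28 0;-0.48 1.53 0.03 0 0 35 0;-0.68 1.79 0.04 0 0 42 0;-0.92 2.02 0.04 0 0 49 0;-1.17 2.21 0.05 0 0 56 0;-1.46 2.38 0.06 0 0 63 0;-1.75 2.51 0.06 0 0 70 0;-2.07 2.6 0.07 0 0 77 0"
}}

```text
time: 17.35
tool_pos: [567.8, 225.5, 292.0]
ee_rot: [-1.419, -2.8, 0.004]
ft_force: [-9.1, -5.6, 0.4]
gripper_width: 0.237
```

```bash
python3 -c "
from st import *
upd('-2.07 2.6 0.07 0 0 77 0');obs()
sweep([54,61,67,67,67,63,63],17.5,296.7,-30)
sweep([63,63],30,296.7,-30)
sweep([63,63],52,296.7,-30)
"
```

```text
[568.7 225.5 293.2] 126.51617134008382
t 17.35 pos [567.8 225.5 292. ] yaw 126.24 z [-0.004 -0.001 -1.   ] F [-9.1 -5.6  0.4] T [-1.39  1.57 -0.99] w 0.237 q [-0.73  0.67  0.38  1.75 -0.33  0.79  0.45]
-0.02 0.32 0.00 0 0 7.0 0;-0.08 0.64 0.01 0 0 14.0 0;-0.16 0.91 0.02 0 0 20.0 0;-0.16 0.91 0.02 0 0 20.0 0;-0.16 0.91 0.02 0 0 20.0 0;-0.10 0.73 0.01 0 0 16.0 0;-0.10 0.73 0.01 0 0 16.0 0
0.14 0.80 0.01 0 0 16.0 0;0.14 0.80 0.01 0 0 16.0 0
0.56 0.92 0.01 0 0 16.0 0;0.56 0.92 0.01 0 0 16.0 0
```

Request:
{"op": "jog_arm", "data": {
  "commands": "-0.02 0.32 0 0 0 7 0;-0.08 0.64 0.01 0 0 14 0;-0.16 0.91 0.02 0 0 20 0;-0.16 0.91 0.02 0 0 20 0;-0.16 0.91 0.02 0 0 20 0;-0.1 0.73 0.01 0 0 16 0;-0.1 0.73 0.01 0 0 16 0;0.02 0.77 0.01 0 0 16 0;0.14 0.8 0.01 0 0 16 0;0.35 0.86 0.01 0 0 16 0;0.56 0.92 0.01 0 0 16 0;0.68 0.95 0.01 0 0 16 0"
}}

```text
time: 18.85
tool_pos: [586.0, 282.4, 292.0]
ee_rot: [-1.789, -2.582, -0.0]
ft_force: [-0.3, 0.7, -1.1]
gripper_width: 0.238
```

```bash
python3 -c "
from st import *
upd('0.68 0.95 0.01 0 0 16 0');obs()
from unw import *
cs=[cam('scene') for _ in range(16)]; m=np.mean([c[0].astype(np.float32) for c in cs],0)
np.save('avg2.npy',m)
cv2.imwrite('pics/p.png',cv2.convertScaleAbs(cv2.resize(m[140:270,290:430,::-1].astype('uint8'),None,fx=5,fy=5,interpolation=cv2.INTER_CUBIC),alpha=1.6))
unwrap((m,)+cs[0][1:],109,'pics/p_u.png',(0,-.5))"
```

```text
[586.6 281.1 292.7] 110.51617134008382
t 18.85 pos [586.  282.4 292. ] yaw 110.58 z [-0.  0. -1.] F [-0.3  0.7 -1.1] T [ 0.04  0.01 -0.02] w 0.238 q [-0.83  0.74  0.46  1.64 -0.41  0.86  0.15]
```

View pics/p_u.png

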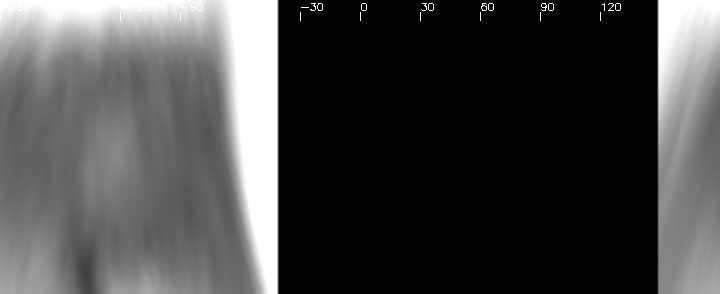

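View pics/p.png

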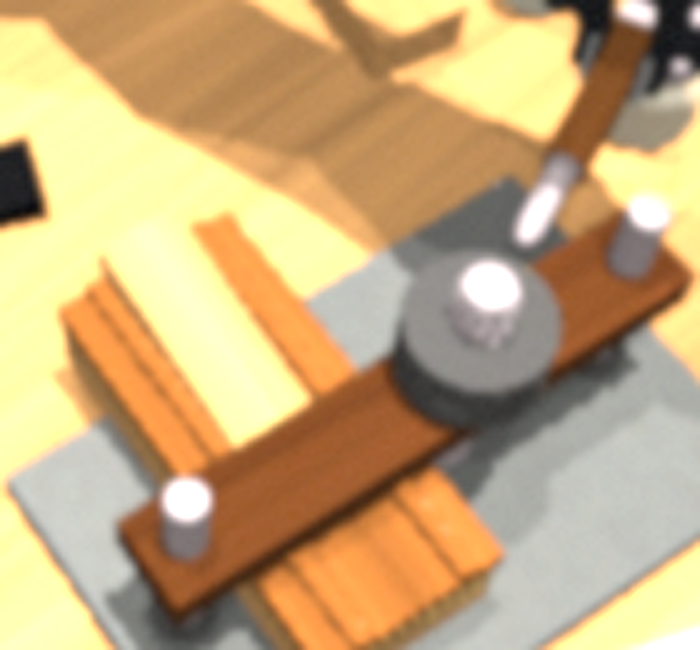

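```bash
python3 -c "
from st import *
row(560,282,380,115,0);row(470,60,380,171.2,0);row(517,-258,280,171.2,0)"
```

```text
0.204 -0.492 -1.747 0 0 -4.48 0
-3.323 -3.734 -1.747 0 0 -60.68 0
-9.609 -5.083 0.253 0 0 -60.68 0
```

Request:
{"op": "jog_arm", "data": {
  "commands": "0.2 -0.3 -1 0 0 -4.5 0;0.2 -0.49 -1.75 0 0 -10 0;-3.3 -3.73 -1.75 0 0 -60.7 0;-3.3 -3.73 -1.75 0 0 -60.7 0;-3.3 -3.73 -1.75 0 0 -60.7 0;-3.3 -3.73 -1.75 0 0 -60.7 0;-9.6 -5.08 0.25 0 0 -60.7 0;-9.6 -5.08 0.25 0 0 -60.7 0;-9.6 -5.08 0.25 0 0 -60.7 0;-9.6 -5.08 0.25 0 0 -60.7 0;-9.6 -5.08 0.25 0 0 -60.7 0;-9.6 -5.08 0.25 0 0 -60.7 0"
}}

```text
time: 21.15
tool_pos: [516.2, -261.0, 278.5]
ee_rot: [-0.246, -3.131, 0.002]
ft_force: [0.2, 0.4, -2.3]
gripper_width: 0.241
```

Request:
{"op": "jog_arm", "data": {
  "commands": "0 0 0 0 0 0 0;0 0 0 0 0 0 0;0 0 0 0 0 0 0"
}}

```text
time: 21.52
tool_pos: [517.2, -256.3, 279.9]
ee_rot: [0.238, 3.132, 0.0]
ft_force: [0.2, 1.4, -1.3]
gripper_width: 0.243
```

```bash
python3 -c "
from st import *
sync();row(517,-258,200,171.2,0);row(517,-258,177.5,171.2,0);row(517,-258,175.5,171.2,0)"
```

```text
t 21.525 pos [ 517.2 -256.3  279.9] yaw 171.31 z [ 0.  0. -1.] F [ 0.2  1.4 -1.3] T [ 0.02  0.07 -0.01] w 0.243 q [ 0.17  0.63  0.26  1.84 -0.24  0.7   1.99]
-0.002 -0.035 1.599 0 0 0.11 0
-0.002 -0.035 2.049 0 0 0.11 0
-0.002 -0.035 2.089 0 0 0.11 0
```

Request:
{"op": "jog_arm", "data": {
  "commands": "0 0 1 0 0 0 0;0 0 1.7 0 0 0 0;0 0 2 0 0 0 0;0 0 2.08 0 0 0 0;0 0 2.1 0 0 0 0;0 0 2.1 0 0 0 0;0 0 2.1 0 0 0 0.55;0 0 2.1 0 0 0 0.55;0 0 2.1 0 0 0 0.55;0 0 1.9 0 0 0 0.55;0 0 1.4 0 0 0 0.55;0 0 0.4 0 0 0 0.55"
}}

```text
time: 23.02
tool_pos: [516.4, -257.2, 259.8]
ee_rot: [-0.24, -3.13, -0.001]
ft_force: [0.6, 0.4, 1.3]
gripper_width: 0.557
```

```bash
python3 -c "
from st import *
upd('0 0 0.4 0 0 0 0.55');obs()
from h import *
for n,x,y,w,h,k in(('top',390,130,120,110,5),('scene',160,190,130,150,4)):
    cv2.imwrite(f'pics/r_{n}.png',cv2.resize(cam(n)[0][y:y+h,x:x+w,::-1],None,fx=k,fy=k))"
```

```text
[ 517.2 -256.3  259.9] 171.31337593854994
t 23.025 pos [ 516.4 -257.2  259.8] yaw 171.22 z [-0.002  0.001 -1.   ] F [0.6 0.4 1.3] T [-0.03 -0.03 -0.02] w 0.557 q [ 0.18  0.66  0.26  1.85 -0.25  0.67  2.  ]
```

View pics/r_top.png

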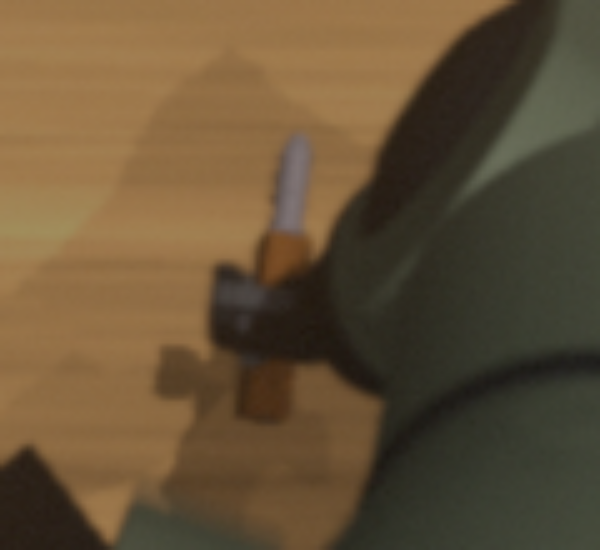

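View pics/r_scene.png

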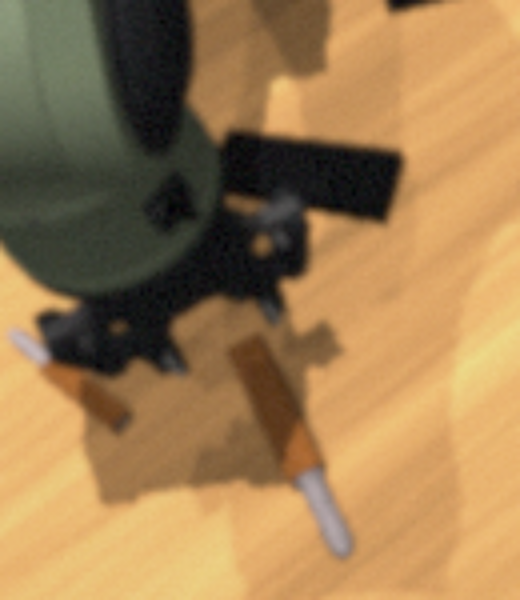

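```bash
python3 -c "
from st import *
c,s=np.cos(-.1124),np.sin(-.1124)
def W(x,y): return A[0]+c*x-s*y, A[1]+s*x+c*y
for px,z in((-195,300),(-195,253.5),(-172,253.5)): print(W(px,-82.3)); row(*W(px,-82.3),z,173.56,0)"
```

```text
(np.float64(444.9994411405761), np.float64(58.39121013773041))
2.377 6.003 -0.801 0 0 -2.25 0
(np.float64(444.9994411405761), np.float64(58.39121013773041))
2.377 6.003 0.129 0 0 -2.25 0
(np.float64(467.85430579757093), np.float64(55.811450166251035))
1.917 6.021 0.129 0 0 -2.25 0
```

Request:
{"op": "jog_arm", "data": {
  "commands": "0 0 -0.8 0 0 0 0;2.38 6 -0.8 0 0 -2.25 0;2.38 6 -0.8 0 0 -2.25 0;2.38 6 -0.8 0 0 -2.25 0;2.38 6 -0.8 0 0 -2.25 0;2.38 6 -0.8 0 0 -2.25 0;2.38 6 -0.8 0 0 -2.25 0;2.38 6 -0.8 0 0 -2.25 0;2.38 6 -0.2 0 0 -2.25 0;2.38 6 0.13 0 0 -2.25 0;2.38 6 0.13 0 0 -2.25 0;2.38 6 0.13 0 0 -2.25 0"
}}

```text
time: 24.62
tool_pos: [445.4, 56.3, 253.7]
ee_rot: [0.181, 3.136, -0.0]
ft_force: [-0.0, -0.6, -0.8]
gripper_width: 0.002
```

```bash
python3 -c "
from st import *
upd('2.38 6 0.13 0 0 -2.25 0');obs()
from h import *
for n,x,y,w,h,k in(('top',220,90,160,130,5),('scene',260,140,180,140,4)):
    cv2.imwrite(f'pics/w_{n}.png',cv2.convertScaleAbs(cv2.resize(cam(n)[0][y:y+h,x:x+w,::-1],None,fx=k,fy=k,interpolation=cv2.INTER_CUBIC),alpha=1.5))"
```

```text
[444.8  58.3 253.4] 173.56337593854994
t 24.625 pos [445.4  56.3 253.7] yaw 173.38 z [ 0.001 -0.    -1.   ] F [-0.  -0.6 -0.8] T [-0.02  0.02  0.02] w 0.002 q [-0.44  0.52  0.24  2.18 -0.27  0.47  1.46]
```

View pics/w_scene.png

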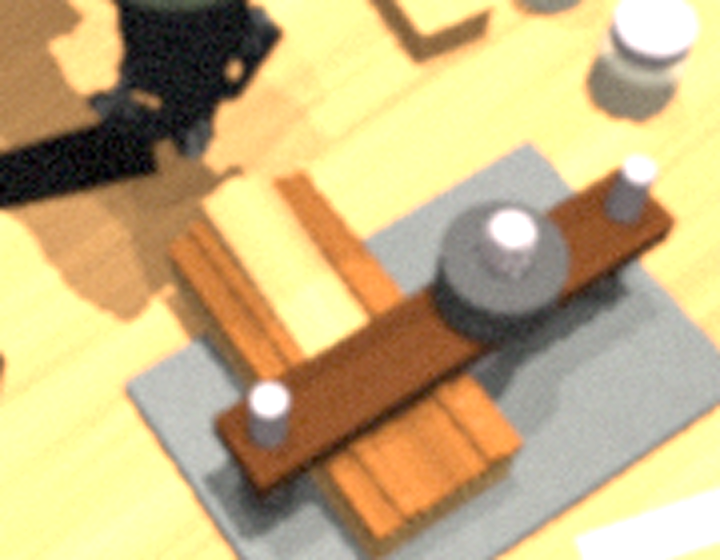

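View pics/w_top.png

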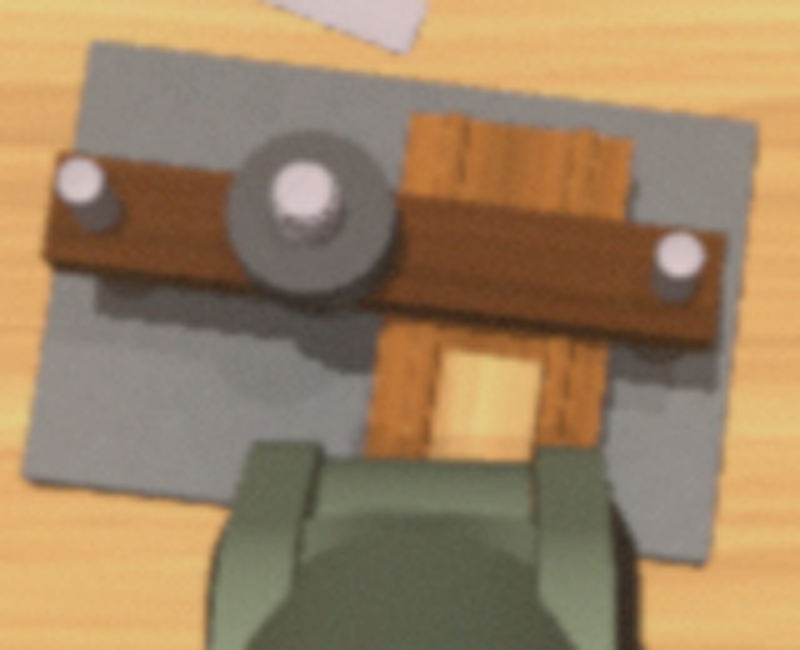

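Request:
{"op": "jog_arm", "data": {
  "commands": "-0.3 0 0 0 0 0 0;-0.5 0 0 0 0 0 0;-0.7 0 0 0 0 0 0;-0.9 0 0 0 0 0 0;-1.1 0 0 0 0 0 0;-1.3 0 0 0 0 0 0;-1.5 0 0 0 0 0 0;-1.5 0 0 0 0 0 0"
}}

```text
time: 25.72
tool_pos: [520.2, 48.6, 253.0]
ee_rot: [0.179, 3.136, -0.0]
ft_force: [0.7, 0.4, -0.5]
gripper_width: -0.001
```

```bash
python3 -c "
from st import *
upd('-1.5 0 0 0 0 0 0');obs()
from h import *
for n,x,y,w,h,k in(('scene',260,140,180,140,4),):
    cv2.imwrite(f'pics/x_{n}.png',cv2.convertScaleAbs(cv2.resize(cam(n)[0][y:y+h,x:x+w,::-1],None,fx=k,fy=k,interpolation=cv2.INTER_CUBIC),alpha=1.5))"
```

```text
[519.4  49.8 253.4] 173.56337593854994
t 25.725 pos [520.2  48.6 253. ] yaw 173.47 z [ 0. -0. -1.] F [ 0.7  0.4 -0.5] T [ 0.   -0.02  0.04] w -0.001 q [-0.39  0.6   0.24  2.   -0.26  0.57  1.49]
```

View pics/x_scene.png

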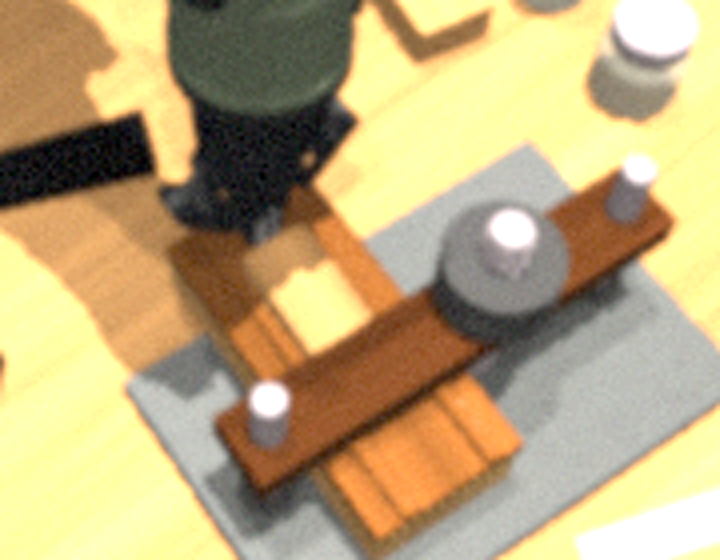

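Request:
{"op": "jog_arm", "data": {
  "commands": "-0.1 0 0 0 0 0 0;-0.2 0 0 0 0 0 0;-0.3 0 0 0 0 0 0;-0.3 0 0 0 0 0 0"
}}

```text
time: 26.28
tool_pos: [534.8, 47.0, 253.0]
ee_rot: [0.179, 3.136, -0.0]
ft_force: [-1.0, 0.1, 0.8]
gripper_width: -0.002
```

Request:
{"op": "jog_arm", "data": {
  "commands": "-0.08 0 0 0 0 0 0;-0.12 0 0 0 0 0 0;-0.12 0 0 0 0 0 0"
}}

```text
time: 26.65
tool_pos: [540.5, 46.3, 253.0]
ee_rot: [0.179, 3.136, -0.0]
ft_force: [-0.4, 0.5, 0.6]
gripper_width: -0.003
```

Request:
{"op": "jog_arm", "data": {
  "commands": "-0.05 0 0 0 0 0 0;-0.1 0 0 0 0 0 0;-0.1 0 0 0 0 0 0"
}}

```text
time: 27.02
tool_pos: [545.6, 45.7, 253.0]
ee_rot: [0.179, 3.136, -0.0]
ft_force: [0.4, -1.0, -0.1]
gripper_width: 0.0
```

Request:
{"op": "jog_arm", "data": {
  "commands": "-0.04 0 0 0 0 0 0;-0.08 0 0 0 0 0 0;-0.08 0 0 0 0 0 0"
}}

```text
time: 27.4
tool_pos: [549.2, 45.4, 252.9]
ee_rot: [-0.179, -3.136, 0.0]
ft_force: [-3.8, -0.1, 1.6]
gripper_width: 0.005
```

Request:
{"op": "jog_arm", "data": {
  "commands": "-0.02 0 0 0 0 0 0;-0.04 0 0 0 0 0 0;-0.04 0 0 0 0 0 0"
}}

```text
time: 27.78
tool_pos: [550.2, 45.2, 252.8]
ee_rot: [-0.178, -3.133, 0.0]
ft_force: [-13.1, 1.5, 8.8]
gripper_width: -0.0
```

Request:
{"op": "jog_arm", "data": {
  "commands": "0 0 0 0 0 0 0;0 0 0 0 0 0 0;0.1 0 0 0 0 0 0;0.4 0 0 0 0 0 0;0.8 0 -0.1 0 0 0 0;1.2 0 -0.5 0 0 0 0;1.8 0 -1 0 0 0 0;2.5 0 -2 0 0 0 0;3 2 -2.5 0 0 0 0;3 4 -2.5 0 0 0 0;3 5 -2.5 0 0 0 0;3 5 -2.5 0 0 0 0"
}}

```text
time: 29.28
tool_pos: [430.3, 308.5, 378.4]
ee_rot: [0.179, 3.135, 0.002]
ft_force: [0.9, -0.5, 0.9]
gripper_width: 0.004
```

Run:
```python
from st import *
obs()
from h import *
from scipy.optimize import least_squares
for n in('top','scene'):
    c=cam(n); cv2.imwrite(f'pics/y_{n}.png',c[0][:,:,::-1])
    x,y,w,h,k=(220,90,160,130,5) if n=='top' else (260,140,180,140,4)
    cv2.imwrite(f'pics/yc_{n}.png',cv2.convertScaleAbs(cv2.resize(c[0][y:y+h,x:x+w,::-1],None,fx=k,fy=k,interpolation=cv2.INTER_CUBIC),alpha=1.5))
    for px in (-79,-70,-88):
        M=np.array([[px,-60,90],[px,-104,90]]); W=(Rz(-.1124)@M.T).T+[648,118.3,0]; print(n,px,((proj(c,W)-[x,y])*k).round(0).tolist())
```

```text
t 29.275 pos [430.3 308.5 378.4] yaw 173.48 z [ 0.001  0.001 -1.   ] F [ 0.9 -0.5  0.9] T [-0.05 -0.06  0.  ] w 0.004 q [-0.95  0.42  0.28  1.89 -0.15  0.85  0.87]
top -79 [[430.0, 433.0], [528.0, 445.0]]
top -70 [[432.0, 413.0], [530.0, 425.0]]
top -88 [[427.0, 452.0], [525.0, 465.0]]
scene -79 [[327.0, 254.0], [266.0, 290.0]]
scene -70 [[335.0, 264.0], [275.0, 301.0]]
scene -88 [[318.0, 243.0], [258.0, 279.0]]
```

View pics/yc_scene.png

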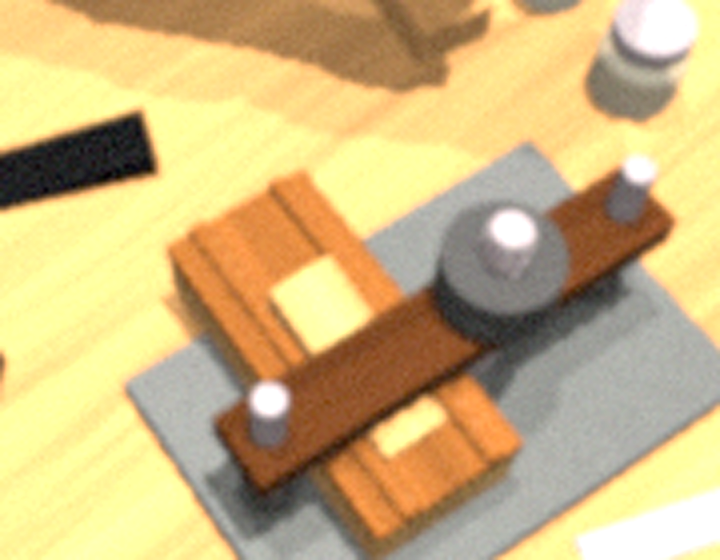

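View pics/yc_top.png

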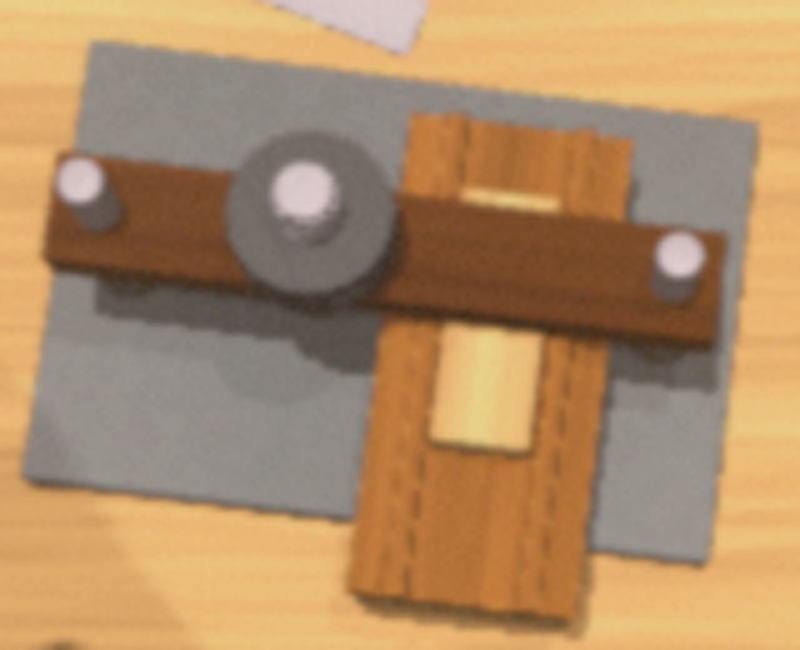

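View pics/y_scene.png

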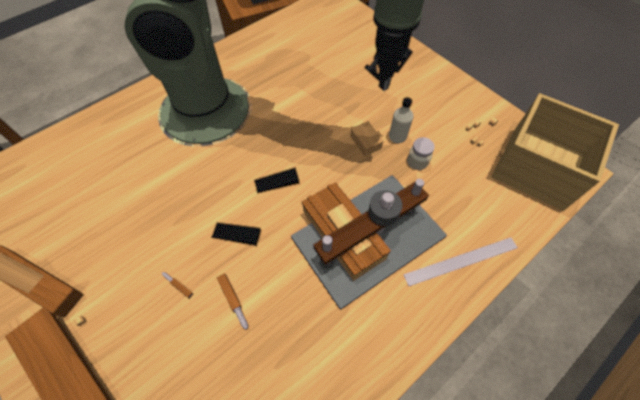

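View pics/y_top.png

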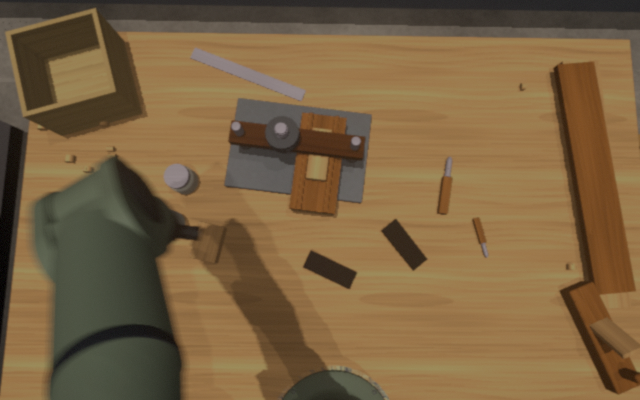

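```bash
python3 -c "
from st import *
sync()
row(470,120,320,173.5,0);row(525,48.3,320,173.5,0);row(525,48.3,251.5,173.5,0)"
```

```text
t 29.375 pos [429.5 312.7 377.8] yaw 173.88 z [ 0.001  0.003 -1.   ] F [ 0.5 -1.1 -0.9] T [-0.04 -0.01  0.01] w -0.001 q [-0.95  0.42  0.28  1.89 -0.15  0.85  0.87]
-1.216 -3.745 1.156 0 0 0.38 0
-2.463 -5.053 1.156 0 0 0.38 0
-2.463 -5.053 2.526 0 0 0.38 0
```

Request:
{"op": "jog_arm", "data": {
  "commands": "-2.4 -5.05 1.1 0 0 0.4 0;-2.4 -5.05 1.1 0 0 0.4 0;-2.4 -5.05 1.1 0 0 0.4 0;-2.4 -5.05 1.1 0 0 0.4 0;-2.4 -5.05 1.1 0 0 0.4 0;-2.4 -5.05 1.1 0 0 0.4 0;-2.4 -5.05 1.1 0 0 0.4 0;-2.4 -5.05 2.1 0 0 0.4 0;-2.4 -5.05 2.5 0 0 0.4 0;-2.4 -5.05 2.5 0 0 0.4 0;-2.4 -5.05 2.5 0 0 0.4 0"
}}

```text
time: 30.75
tool_pos: [521.2, 42.5, 253.9]
ee_rot: [0.188, 3.135, 0.001]
ft_force: [-0.5, -0.2, -0.5]
gripper_width: 0.001
```

```bash
python3 -c "
from st import *
sync()
for x in (545,548,550): row(x,48.3-(x-525)*.113,252.8,173.5,0)"
```

```text
t 30.75 pos [521.2  42.5 253.9] yaw 173.13 z [ 0.001  0.    -1.   ] F [-0.5 -0.2 -0.5] T [-0.03  0.   -0.04] w 0.001 q [-0.37  0.6   0.24  2.   -0.25  0.57  1.49]
-0.463 0.127 0.021 0 0 -0.37 0
-0.524 0.127 0.021 0 0 -0.37 0
-0.564 0.127 0.021 0 0 -0.37 0
```

Request:
{"op": "jog_arm", "data": {
  "commands": "-0.2 0.13 0.02 0 0 -0.4 0;-0.46 0.13 0.02 0 0 -0.4 0;-0.52 0.13 0.02 0 0 -0.4 0;-0.54 0.13 0.02 0 0 -0.4 0;-0.54 0.13 0.02 0 0 -0.4 0"
}}

```text
time: 31.38
tool_pos: [548.4, 45.0, 251.8]
ee_rot: [-0.179, -3.136, 0.0]
ft_force: [0.4, -1.3, 0.2]
gripper_width: 0.002
```

Request:
{"op": "jog_arm", "data": {
  "commands": "-0.02 0 0 0 0 0 0;-0.02 0 0 0 0 0 0"
}}

```text
time: 31.62
tool_pos: [549.4, 45.0, 251.8]
ee_rot: [-0.179, -3.136, 0.0]
ft_force: [-1.6, 0.2, 0.7]
gripper_width: -0.002
```

Request:
{"op": "jog_arm", "data": {
  "commands": "-0.02 0 0 0 0 0 0;-0.02 0 0 0 0 0 0"
}}

```text
time: 31.88
tool_pos: [549.8, 44.9, 251.7]
ee_rot: [-0.179, -3.134, 0.0]
ft_force: [-9.0, 0.6, 5.5]
gripper_width: -0.005
```

Request:
{"op": "jog_arm", "data": {
  "commands": "-0.01 0 0 0 0 0 0;-0.01 0 0 0 0 0 0;-0.01 0 0 0 0 0 0"
}}

```text
time: 32.25
tool_pos: [550.0, 44.9, 251.7]
ee_rot: [-0.178, -3.133, 0.0]
ft_force: [-11.0, 1.8, 7.4]
gripper_width: 0.002
```

Request:
{"op": "jog_arm", "data": {
  "commands": "-0.015 0 0 0 0 0 0;-0.015 0 0 0 0 0 0;-0.015 0 0 0 0 0 0"
}}

```text
time: 32.62
tool_pos: [550.3, 44.9, 251.6]
ee_rot: [-0.178, -3.132, 0.0]
ft_force: [-14.6, 1.7, 9.6]
gripper_width: 0.001
```

Request:
{"op": "jog_arm", "data": {
  "commands": "0.05 0 0 0 0 0 0;0.3 0 0 0 0 0 0;0.6 0 0 0 0 0 0;1 0 -0.2 0 0 0 0;1.4 0 -0.8 0 0 0 0;2 0 -1.6 0 0 0 0;2 0 -2 0 0 0 0;2 0 -2 0 0 0 0;2 0 -2 0 0 0 0;2 0 -2 0 0 0 0"
}}

```text
time: 33.88
tool_pos: [452.3, 56.0, 351.0]
ee_rot: [-0.179, -3.135, 0.001]
ft_force: [-0.6, -0.6, 0.0]
gripper_width: -0.005
```

Run:
```python
from st import *
obs()
from h import *
c=cam('scene'); cv2.imwrite('pics/z.png',c[0][:,:,::-1])
```

```text
t 33.875 pos [452.3  56.  351. ] yaw 173.47 z [-0.001 -0.001 -1.   ] F [-0.6 -0.6  0. ] T [-0.02  0.08 -0.01] w -0.005 q [-0.51  0.35  0.33  2.1  -0.17  0.72  1.38]
```

View pics/z.png

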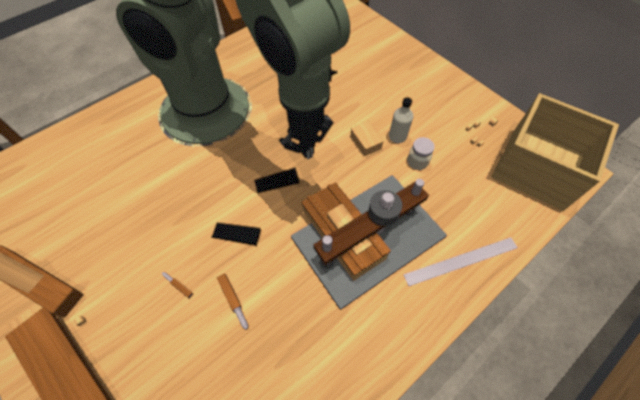

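Everything is in place: bar on the bench at (232,300), wedge under the beam at (340,215) with its tip showing beyond at (363,247), bottle, jar and offcut where they were. Handing in.

```bash
python3 -c "
from rig import env
print(env.close_job())"
```

```text
the job is handed in; nothing more can be done
None
```

I turned the collar about 165° clockwise with the bar in two strokes, one in each of two neighbouring holes. I then laid the bar flat on the bench, pushed the wedge in until it jammed, and handed the job in at about 34 s of the 72 s.

**Gap:** where the wedge stopped (tail about 79–83 mm short of the stud axis, tip about 40 mm past it) points to a gap of about 13 mm. The collar's exact starting angle couldn't be measured. From the turn alone, the final angle lies between 160° and 196°, inside the allowed 135–225°.

**Wedge:** I pushed with 13 N, then came back for a second push up to 14.6 N. It met firm resistance at the same spot both times, so it appears jammed. I could not measure the force it puts on the beam by itself.

**Last picture:** the bar lay flat, the gripper was clear of everything, and the bottle, jar and offcut looked where they were at the start.

**Disagreements:**
- The two cameras differed by about 0.5 px on the press position.
- The hole angle read from the image after stroke 1 was about 8° off what the bar's motion implied. The second insertion still went in without resistance.

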